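Drive the pins of the shaft couplings in the V fixture

TASK

Take all the shaft couplings from the wooden rack and lay each in its own bay of the V fixture, centred under where its strap comes down and with its pin upright, then swing the hold-down frame fully down over them; only then knock every pin fully home with the mallet (never with the gripper or arm itself), with the frame still down. Then throw the frame right back, put the couplings back in the cradles of the rack, one to a cradle, and leave the mallet standing on its head on its rubber pad, without disturbing the other things on the bench.

Things in the scene. Friction and masses are not known exactly. Their poses are not given: they have to be found in the camera images.
- fixture: Steel clamping fixture fixed to the bench: base 160 x 390 x 12 mm (long side along own y) with three pairs of V-supports in line along y and a hinged frame behind (joint frame). Origin: centre of underside; z up, -x the front, towards the robot. 90 degree V groove on x = 0, apex 24 mm, support tops 44 mm up. Each bay's supports (20 mm long) stand 32 mm either side of its centre, 44 mm clear between them.
- bay1 (a point): Point on the groove's axis at the centre of the first bay (fixture x = 0, y = -130 mm, 52.3 mm above the bench): where the centre of a coupling lying in the Vs belongs, its axis along the fixture's y. Axes as the fixture's.
- bay2 (a point): The same for the middle bay (fixture y = 0).
- bay3 (a point): The same for the third bay (fixture y = +130 mm).
- frame (a joint): Angle of the hold-down frame, rad: 0 = down, its three flat straps (20 mm wide, 5 mm thick, one across each bay's centre) lying on the sleeves; 1.57 = upright; 2.85 = thrown back on its stop, away from the robot (over 2.5 clears the room above the Vs). Starts part open. Stiff hinge: it stays where left and takes 2 to 5 N at the bar to move; it can go to -0.05 over empty bays.
- frame_hinge (a point): Point on the frame's hinge axis (which runs along the fixture's y), 60 mm behind the groove (fixture x = +60 mm), 75 mm above the bench, level along y with frame_grip.
- frame_grip (a point): Middle of the black rubber grip (16 mm diameter, 70 mm long) on the frame's front bar (12 mm steel, parallel to the fixture's y), at fixture y = +65 mm, between two straps. It swings at 120 mm about frame_hinge: in the fixture's x and z it lies at hinge + 120 mm x (-cos a, sin a), a the joint value. The round grip can turn between fingers that hold it from above.
- rack: Wooden rack fixed to the bench, 100 x 250 mm, with three V-cradles centred at own y = -78, 0 and +78 mm. A coupling in a cradle has its axis along the rack's x, its centre at x = 0, 46.3 mm above the bench. Origin: centre of underside; z up. Each cradle is two notched boards 14 mm thick at x = -30 and +30 mm, tops 36 mm up, with 46 mm clear between them for fingers.
- pad: Black rubber bench pad fixed on the bench, 220 x 150 x 3 mm (x, y, z), origin at the centre of its underside: the mallet's place.
- mallet_head (a point): Centre of the mallet's head: a cylinder 60 mm in diameter, 60 mm long along this point's z, with flat white nylon faces at both ends (30 mm above and below this point). It stands on one face, z upright, handle level. The mallet weighs about 0.45 kg, most of it in the head.
- mallet_grip (a point): Point on the wooden handle, 58 mm from the head's axis, at mid-height. The handle is a flat-sided bar 20 mm wide and 24 mm high along the mallet's own -x, ending 200 mm from the head's axis; it can be gripped across its width from above.
- coupling1_center (a point): Shaft coupling 1 (may be absent): aluminium sleeve 40 mm in diameter, 90 mm long, with a 20 mm steel shaft end standing 15 mm out of one end; about 0.4 kg. This point: middle of the sleeve, on its axis; own x along the axis towards the shaft end, own z towards the side where the headed drive pin stands (up at the start).
- pin1 (a joint): How far the drive pin of coupling 1 has been driven in, in m: 0 to 0.003 at the start, 0.012 = fully home, its head down on the sleeve. The split, springy shank grips in its hole, so the pin needs about 10 N to move and stays where it is left.
- pin1_top (a point): Centre of the flat top of the drive pin's head on coupling 1. The pin stands 32 mm along own x from the sleeve's centre; its head is 16 mm in diameter and 9 mm thick, on an 8 mm shank. Its top is 41 mm from the sleeve's axis with the joint at 0, and 29 mm from it when home, which is 4 mm above the upper face of the straps.
- coupling2_center (a point): Shaft coupling 2 (may be absent): aluminium sleeve 40 mm in diameter, 90 mm long, with a 20 mm steel shaft end standing 15 mm out of one end; about 0.4 kg. This point: middle of the sleeve, on its axis; own x along the axis towards the shaft end, own z towards the side where the headed drive pin stands (up at the start).
- pin2 (a joint): How far the drive pin of coupling 2 has been driven in, in m: 0 to 0.003 at the start, 0.012 = fully home, its head down on the sleeve. The split, springy shank grips in its hole, so the pin needs about 10 N to move and stays where it is left.
- pin2_top (a point): Centre of the flat top of the drive pin's head on coupling 2. The pin stands 32 mm along own x from the sleeve's centre; its head is 16 mm in diameter and 9 mm thick, on an 8 mm shank. Its top is 41 mm from the sleeve's axis with the joint at 0, and 29 mm from it when home, which is 4 mm above the upper face of the straps.
- coupling3_center (a point): Shaft coupling 3 (may be absent): aluminium sleeve 40 mm in diameter, 90 mm long, with a 20 mm steel shaft end standing 15 mm out of one end; about 0.4 kg. This point: middle of the sleeve, on its axis; own x along the axis towards the shaft end, own z towards the side where the headed drive pin stands (up at the start).
- pin3 (a joint): How far the drive pin of coupling 3 has been driven in, in m: 0 to 0.003 at the start, 0.012 = fully home, its head down on the sleeve. The split, springy shank grips in its hole, so the pin needs about 10 N to move and stays where it is left.
- pin3_top (a point): Centre of the flat top of the drive pin's head on coupling 3. The pin stands 32 mm along own x from the sleeve's centre; its head is 16 mm in diameter and 9 mm thick, on an 8 mm shank. Its top is 41 mm from the sleeve's axis with the joint at 0, and 29 mm from it when home, which is 4 mm above the upper face of the straps.
- multimeter: Yellow hand multimeter 85 x 170 x 36 mm lying beyond the fixture; a bystander. Origin: centre of its underside.
- solder_spool: Spool of solder, 60 mm in diameter and 48 mm high, standing beyond the fixture; a bystander. Origin: centre of its underside.
- parts_box: Grey open divided box of components, 110 x 170 x 38 mm, on the robot's side of the rack; a bystander. Origin: centre of its underside.
Mind the look-alikes: they are no part of the job. Leave any blue or red look-alike of the part that bears coupling3_center alone. Leave any blue look-alike of the part that bears mallet_head alone.

How it is judged:
On the way, in this order (a step that is already met when the one before it is completed fails the run):
1. every coupling lies in its own bay of the Vs, pin up and still standing proud, and the frame is swung down over them (x of coupling1_center in the frame of fixture between -0.003 and 0.003 m and z of coupling1_center in the frame of fixture between 0.0493 and 0.0553 m and angle between the x axis of each of coupling1_center, coupling2_center, coupling3_center and the y axis of fixture, either way round below 0.06 rad and angle between each of coupling1_center, coupling2_center, coupling3_center's own z axis and vertical below 0.25 rad and (y of coupling1_center in the frame of fixture between -0.142 and -0.118 m or y of coupling1_center in the frame of fixture between -0.012 and 0.012 m or y of coupling1_center in the frame of fixture between 0.118 and 0.142 m) and x of coupling2_center in the frame of fixture between -0.003 and 0.003 m and z of coupling2_center in the frame of fixture between 0.0493 and 0.0553 m and (y of coupling2_center in the frame of fixture between -0.142 and -0.118 m or y of coupling2_center in the frame of fixture between -0.012 and 0.012 m or y of coupling2_center in the frame of fixture between 0.118 and 0.142 m) and x of coupling3_center in the frame of fixture between -0.003 and 0.003 m and z of coupling3_center in the frame of fixture between 0.0493 and 0.0553 m and (y of coupling3_center in the frame of fixture between -0.142 and -0.118 m or y of coupling3_center in the frame of fixture between -0.012 and 0.012 m or y of coupling3_center in the frame of fixture between 0.118 and 0.142 m) and value of joint frame between -0.05 and 0.05 rad and value of joint each of pin1, pin2, pin3 below 0.006 m), for 0.2 s.
2. with the frame down and the couplings in the Vs, every pin has been driven home (x of coupling1_center in the frame of fixture between -0.003 and 0.003 m and z of coupling1_center in the frame of fixture between 0.0493 and 0.0553 m and angle between the x axis of each of coupling1_center, coupling2_center, coupling3_center and the y axis of fixture, either way round below 0.06 rad and angle between each of coupling1_center, coupling2_center, coupling3_center's own z axis and vertical below 0.25 rad and (y of coupling1_center in the frame of fixture between -0.142 and -0.118 m or y of coupling1_center in the frame of fixture between -0.012 and 0.012 m or y of coupling1_center in the frame of fixture between 0.118 and 0.142 m) and x of coupling2_center in the frame of fixture between -0.003 and 0.003 m and z of coupling2_center in the frame of fixture between 0.0493 and 0.0553 m and (y of coupling2_center in the frame of fixture between -0.142 and -0.118 m or y of coupling2_center in the frame of fixture between -0.012 and 0.012 m or y of coupling2_center in the frame of fixture between 0.118 and 0.142 m) and x of coupling3_center in the frame of fixture between -0.003 and 0.003 m and z of coupling3_center in the frame of fixture between 0.0493 and 0.0553 m and (y of coupling3_center in the frame of fixture between -0.142 and -0.118 m or y of coupling3_center in the frame of fixture between -0.012 and 0.012 m or y of coupling3_center in the frame of fixture between 0.118 and 0.142 m) and value of joint frame between -0.05 and 0.05 rad and value of joint each of pin1, pin2, pin3 above 0.01 m), for 0.2 s.
At the end, for the whole second after the job is handed in: all pins driven to within 2 mm of home; each coupling at rest in a rack cradle (within 20 mm along, 5 mm across); frame thrown back (over 2.5 rad); mallet standing on its head on the pad (upright within 0.12 rad, head centre 15 mm or more inside the edge) (value of joint each of pin1, pin2, pin3 above 0.01 m and x of coupling1_center in the frame of rack between -0.02 and 0.02 m and z of coupling1_center in the frame of rack between 0.0423 and 0.0503 m and angle between the x axis of each of coupling1_center, coupling2_center, coupling3_center and the x axis of rack, either way round below 0.08 rad and (y of coupling1_center in the frame of rack between -0.083 and -0.073 m or y of coupling1_center in the frame of rack between -0.005 and 0.005 m or y of coupling1_center in the frame of rack between 0.073 and 0.083 m) and x of coupling2_center in the frame of rack between -0.02 and 0.02 m and z of coupling2_center in the frame of rack between 0.0423 and 0.0503 m and (y of coupling2_center in the frame of rack between -0.083 and -0.073 m or y of coupling2_center in the frame of rack between -0.005 and 0.005 m or y of coupling2_center in the frame of rack between 0.073 and 0.083 m) and x of coupling3_center in the frame of rack between -0.02 and 0.02 m and z of coupling3_center in the frame of rack between 0.0423 and 0.0503 m and (y of coupling3_center in the frame of rack between -0.083 and -0.073 m or y of coupling3_center in the frame of rack between -0.005 and 0.005 m or y of coupling3_center in the frame of rack between 0.073 and 0.083 m) and linear speed of each of coupling1, coupling2, coupling3, mallet below 0.02 m/s and x of mallet_head in the frame of pad between -0.09 and 0.09 m and y of mallet_head in the frame of pad between -0.06 and 0.06 m and angle between mallet_head's own z axis and vertical below 0.12 rad and z of mallet_head in the frame of pad between 0.027 and 0.039 m and value of joint frame above 2.5 rad); the robot touches nothing.
It fails at once if the gripper or arm itself presses on a pin (contact force between any of pin1, pin2, pin3 and the fingers above 2 N or contact force between any of pin1, pin2, pin3 and the arm above 2 N).
It fails at once if a bystander object is pushed more than 40 mm (distance of any of multimeter, solder_spool, parts_box from where it was at the start of the episode above 0.04 m).
Of coupling1, coupling2, coupling3 only 2 to 3 are there at a start; the rules pass over those that are not, and their reading is None.
At some moment in a run one of mallet may be knocked a few centimetres aside while the robot is not near it.
It also fails if it takes over 210 s, if anything falls off the work surface, if the arm or the gripper's body presses on something with over 40 N, if the wrist force passes 120 N, or if a joint passes its speed limit or range.

ROBOT

A 7-joint arm with a two-finger parallel gripper is mounted at the origin on the work surface. World frame = base frame: x ahead of the robot, y to its left, z up, the work surface at z = 0. Lengths are in m, angles in rad, forces in N, time in s.
With the tool pointing down it reaches from about 0.425 to 0.925 m from the base axis. Payload 6.8 kg.
Tool frame: the origin (TCP) lies midway between the tips of the shut fingers; the grasp point (between the pads) lies 19 mm behind it (manip.grip_depth is the distance from the TCP to the grasp point, in m); z points along the fingers, x is the direction in which the jaws open and shut, and the axes are right-handed (so a half turn about z gives the same grasp; the last joint's range is limited). The gripper opens to 88 mm and grips with 3 to 60 N. Pads are 20 mm wide; open, the fingers measure 115 mm over their backs; the gripper's body (75 mm by 178 mm) begins 61 mm behind the grasp point.
Start: joints at [-1.291, 0.477, 0.022, 1.555, -0.011, 1.109, -0.083], TCP at [0.255, 0.625, 0.223] pointing down, gripper open.
Joint ranges: [-2.96, 2.96], [-0.34, 2.1], [-1.41, 1.46], [0.24, 2.44], [-1.37, 4.51], [0.17, 1.92], [-2.96, 2.96]. Speed limits (rad/s): [2.39, 2.39, 3.14, 3.14, 3.14, 3.14, 3.14].

INTERFACE

Orientations are given as [roll, pitch, yaw] about the fixed x, y, z axes, in that order (R = Rz(yaw) Ry(pitch) Rx(roll)).
In Python, from cell import manip, read_camera gives the robot as it stands. The module is installed in compiled form; this text tells all that it offers.
- The arm moves only by the shell command python3 -m creep 'ROWS' [FORCE]. ROWS is a JSON object of lists of equal length, an entry for each row: "dp": the shift along the world's x, y, z in m, a list of three; "twist": the turn about the world's z in degrees; "hand": the closure, from -1 (fully open) to 1 (shut). In form: {"dp": [[tx, ty, tz], ...], "twist": [twist, ...], "hand": [hand, ...]}. A call has 1 to 8 rows; each row shifts and turns the commanded pose from where the row before left it; what a row does not reach is not made up. A row lasts 1/10 s, in which the tool goes at most 50 mm and 8.59 degrees, less where a joint would pass 70% of its speed; a pose out of reach is approached as far as the arm can. A call with a gripper value outside its range is refused whole. The fingers move at their own pace and stop on an object; FORCE is the grip in N (left out, the last holds). Time passes only in rows, so rows that do not move let the fingers close. It gives the time, the measured TCP pose, the force and the opening at its end, in the units of the state.
- manip.read_state(): the state, without advancing time (a new reading comes with each control period).
- read_camera(name): name is "side" or "top" or "wrist"; returns a dict with "pixels" (400x640x3 uint8, red, green, blue), "mtx" (3x3 intrinsics, pixels), "R" (3x3) and "t" (3): a world point X has camera coordinates R X + t; the wrist camera has in their place "tool_from_camera" (4x4, takes a point from camera to tool coordinates, whose origin is the TCP and whose axes are the tool frame's). Camera axes: x right, y down, z forward; pixel columns grow to the right and rows downward; lengths in m; the calibration is good to about 2 mm. A picture is of the moment at which its call begins: read the wrist's pose just before it. There is no depth.
- manip.sign_off(): hands the job in, once; it reports no verdict.
The state is a dict: "clock": time; "joint_pos": joint angles; "qvel": joint speeds; "joint_torque": joint torques, N m; "eef_pos": TCP position; "tool_rot": TCP orientation; "force": force on the tool from outside, world axes, zero at the start; "torque": the same for the moment, N m; "finger_gap": opening from 0.0 (shut) to 1.0 (fully open).
Only numpy, scipy, OpenCV 4.12 (cv2) and the standard library are available. Lean on these libraries where they do the work, as an engineer would, in place of code of your own. Each camera call takes 0.05 s, during which the arm holds its last target.

## Working session

There is one attempt and no reset: what is moved stays moved. The work goes in short steps, Python scripts to look and compute and a shell command to move; the robot and the scene stay as the last step left them, time stands still between calls to the robot, and variables do not carry over. Pictures are saved under pics/ and viewed, and the job is handed in when it is done.

```bash
mkdir -p pics; cat > h.py <<'E'
import numpy as np, cv2
from cell import manip, read_camera
def snap(n,fn):
    s=manip.read_state(); c=read_camera(n)
    cv2.imwrite('pics/'+fn+'.png',c['pixels'][:,:,::-1])
    np.savez('pics/'+fn+'.npz',eef=s['eef_pos'],rot=s['tool_rot'],**c)
    return c
def crop(fn,x0,y0,x1,y1,k,out):
    im=cv2.imread('pics/'+fn+'.png')[y0:y1,x0:x1]
    cv2.imwrite('pics/'+out+'.png',cv2.resize(im,None,fx=k,fy=k,interpolation=cv2.INTER_CUBIC))
def rpy(r):
    from scipy.spatial.transform import Rotation as Ro
    return Ro.from_euler('xyz',r).as_matrix()
def cam(fn):
    d=np.load('pics/'+fn+'.npz')
    K=d['mtx']
    if 'R' in d: return K,d['R'],d['t']
    T=np.eye(4);T[:3,:3]=rpy(d['rot']);T[:3,3]=d['eef']
    W=np.linalg.inv(T@d['tool_from_camera']); return K,W[:3,:3],W[:3,3]
def pt(fn,u,v,z):
    K,R,t=cam(fn); d=R.T@np.linalg.inv(K)@np.array([u,v,1.]); o=-R.T@t
    return np.round(o+d*(z-o[2])/d[2],4)
def proj(fn,X):
    K,R,t=cam(fn); p=K@(R@np.array(X,float)+t); return np.round(p[:2]/p[2],1)
def st():
    s=manip.read_state()
    print({k:np.round(s[k],4).tolist() for k in('clock','eef_pos','tool_rot','force','finger_gap')})
E
python3 - <<'E'
from h import *
for n in('top','side','wrist'): snap(n,n+'0')
st()
print(manip.read_state()['joint_pos'])
for n in('top','side','wrist'): print(cam(n+'0'))
E
```

```text
{'clock': 0.15, 'eef_pos': [0.2551, 0.6245, 0.2219], 'tool_rot': [3.1415, 0.0013, 1.183], 'force': [-0.6268, -0.0845, 0.1999], 'finger_gap': 0.9996}
[-1.29110829  0.47758412  0.0223781   1.55616818 -0.01148576  1.1093161
 -0.08309737]
(array([[445.72838281,   0.        , 318.44859706],
       [  0.        , 445.72838281, 200.72093526],
       [  0.        ,   0.        ,   1.        ]]), array([[-0.01897393, -0.99981165,  0.00408179],
       [-0.97956842,  0.01777193, -0.2003244 ],
       [ 0.20021413, -0.00779933, -0.97972112]]), array([-0.07030403,  0.52217466,  1.44238135]))
(array([[509.92360731,   0.        , 325.19060125],
       [  0.        , 509.92360731, 193.24898844],
       [  0.        ,   0.        ,   1.        ]]), array([[ 0.81550899, -0.5785797 ,  0.01380643],
       [-0.39612097, -0.57540772, -0.71553766],
       [ 0.42193989,  0.57805838, -0.69843771]]), array([-0.48937242,  0.2247062 ,  1.68624004]))
(array([[357.21608938,   0.        , 317.17476867],
       [  0.        , 357.21608938, 198.0602129 ],
       [  0.        ,   0.        ,   1.        ]]), array([[ 0.37718239,  0.92613481, -0.00278315],
       [ 0.88655814, -0.3601918 ,  0.2903042 ],
       [ 0.26785836, -0.11196506, -0.95693037]]), array([-0.67484214, -0.03770399,  0.39230183]))
```

View pics/top0.png

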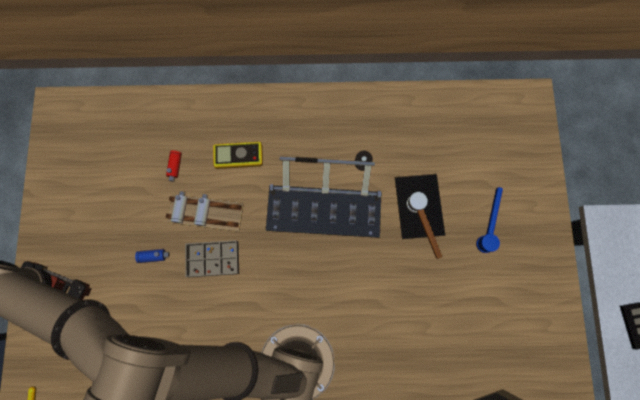

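View pics/side0.png

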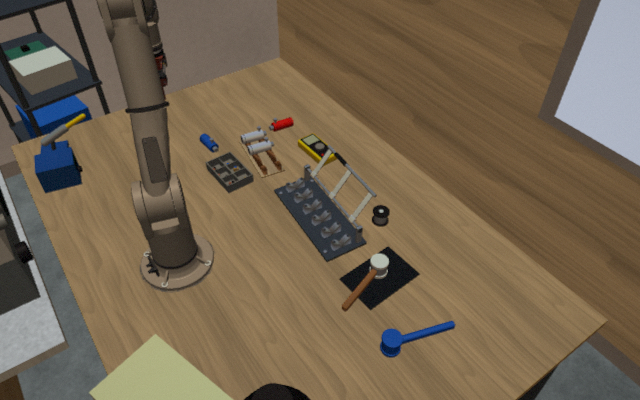

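View pics/wrist0.png

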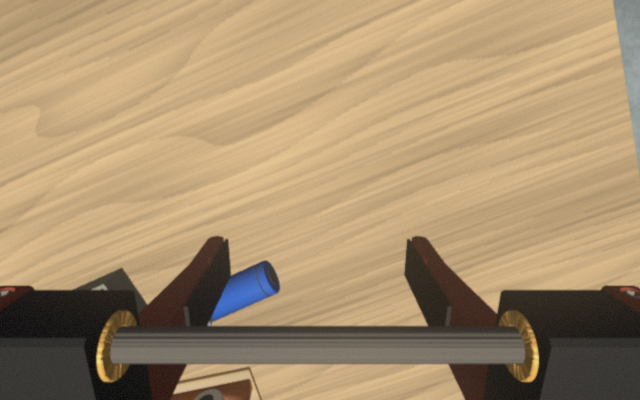

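The top view shows a rack at about (205,211) with two silver couplings at (178,208) and (203,210). The fixture is at (324,212), and its frame leans away. The wooden-handled mallet is on the pad at (418,203). The blue and red look-alikes are at (152,256), (174,165) and (489,243). I'll enlarge to confirm.

```bash
python3 - <<'E'
from h import *
crop('top0',150,180,260,240,7,'c1'); crop('top0',260,145,460,265,4,'c2'); crop('side0',190,100,420,320,3,'c3')
E
```

```text
(no output)
```

View pics/c1.png

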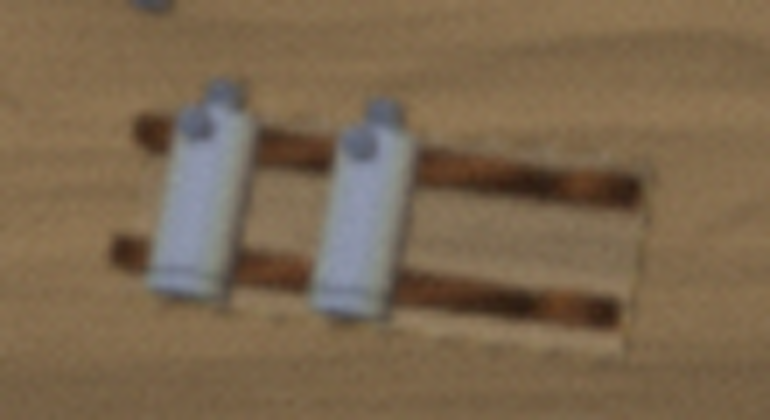

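View pics/c2.png

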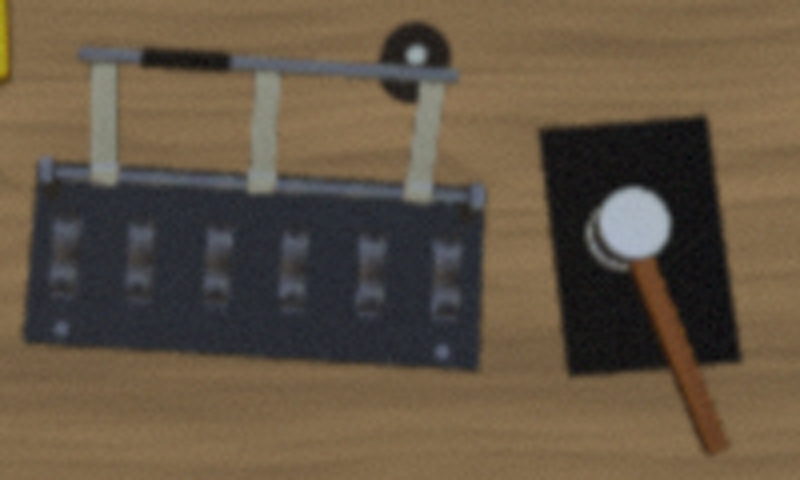

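View pics/c3.png

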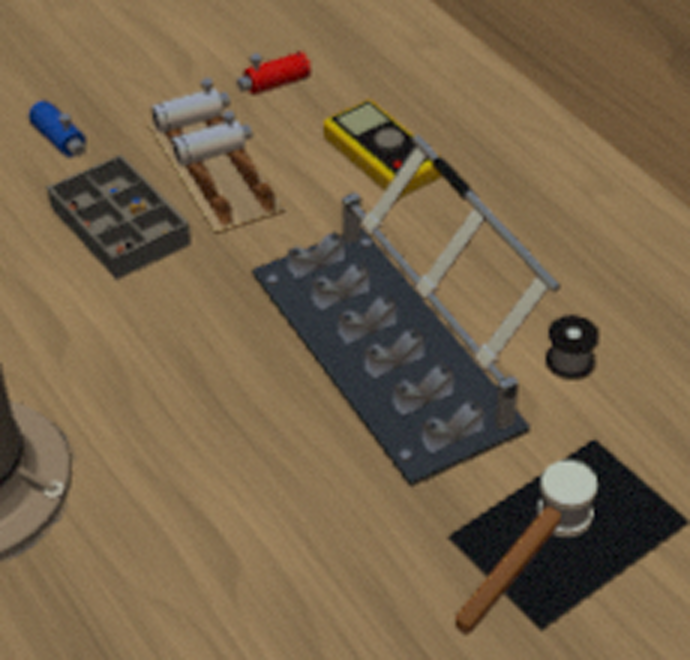

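```bash
python3 - <<'E'
from h import *
P=lambda a,b,z:pt('top0',260+a/4,145+b/4,z)
print('base FL,FR',P(24,342,.012),P(480,370,.012))
print('bolts',P(61,328,.012),P(442,352,.012))
print('hinge ends',P(45,165,.085),P(478,190,.085))
for z in(.10,.14,.18): print('grip',z,P(186,59,z))
print('mallet top',P(634,223,.063),'handle end',P(715,450,.033))
print('pad',[P(*a,.003) for a in((540,130),(706,117),(740,358),(570,375))])
Q=lambda a,b,z:pt('top0',150+a/7,180+b/7,z)
print('c1 ends',Q(187,293,.06),Q(215,105,.06),'pin',Q(197,123,.085))
print('c2 ends',Q(345,315,.06),Q(378,122,.06),'pin',Q(359,143,.085))
print('rack corners',Q(650,180,.004),Q(622,355,.004))
E
```

```text
base FL,FR [0.429 0.1   0.012] [ 0.398  -0.2867  0.012 ]
bolts [0.4405 0.0685 0.012 ] [ 0.4139 -0.2551  0.012 ]
hinge ends [0.5658 0.0752 0.085 ] [ 0.5382 -0.2814  0.085 ]
grip 0.1 [ 0.6502 -0.0427  0.1   ]
grip 0.14 [ 0.6381 -0.0434  0.14  ]
grip 0.18 [ 0.626  -0.0441  0.18  ]
mallet top [ 0.5126 -0.4135  0.063 ] handle end [ 0.3254 -0.4756  0.033 ]
pad [array([ 0.6093, -0.3506,  0.003 ]), array([ 0.6184, -0.4972,  0.003 ]), array([ 0.4052, -0.5109,  0.003 ]), array([ 0.3934, -0.3646,  0.003 ])]
c1 ends [0.4566 0.3894 0.06  ] [0.5472 0.3801 0.06  ] pin [0.5331 0.3805 0.085 ]
c2 ends [0.4448 0.3146 0.06  ] [0.5375 0.3021 0.06  ] pin [0.5222 0.3043 0.085 ]
rack corners [0.5179 0.1812 0.004 ] [0.4311 0.1936 0.004 ]
```

Exactly two silver couplings lie in the rack, at (178,208) and (203,210). The blue ones on the bench and the red one are decoys. The real mallet has a white head and wooden handle on the black pad at (418,203). The blue one at (489,243) is the look-alike. The frame is at about 2.2 rad, so I'll first look at the rack with the wrist camera and then push the frame back.

```bash
python3 -m creep '{"dp":[[0.02,-0.046,0.006],[0.02,-0.046,0.006],[0.02,-0.046,0.006],[0.02,-0.046,0.006],[0.02,-0.046,0.006],[0.02,-0.046,0.006],[0.02,-0.046,0.006],[0,0,0]],"twist":[2.3,2.3,2.3,2.3,2.3,2.3,2.3,0],"hand":[-1,-1,-1,-1,-1,-1,-1,-1]}' 40
python3 -m creep '{"dp":[[0,0,0],[0,0,0]],"twist":[0,0],"hand":[-1,-1]}'
python3 - <<'E'
from h import *
snap('wrist','w1'); st()
E
```

```text
clock: 0.95
eef_pos: [0.3973, 0.2994, 0.2651]
tool_rot: [3.14, 0.001, 1.454]
force: [-0.2, 0.2, -0.6]
finger_gap: 1.001
clock: 1.15
eef_pos: [0.3931, 0.3073, 0.2641]
tool_rot: [-3.141, -0.0, 1.465]
force: [-0.6, 0.5, 0.2]
finger_gap: 0.999
{'clock': 1.2, 'eef_pos': [0.393, 0.3076, 0.264], 'tool_rot': [-3.141, 0.0, 1.4663], 'force': [-0.1626, -0.0843, -0.9197], 'finger_gap': 1.0015}
```

View pics/w1.png

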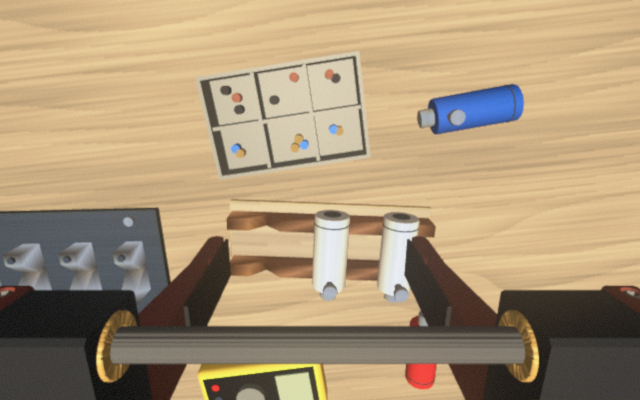

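```bash
python3 - <<'E'
from h import *
crop('w1',215,190,455,310,3,'c4')
E
```

```text
(no output)
```

View pics/c4.png

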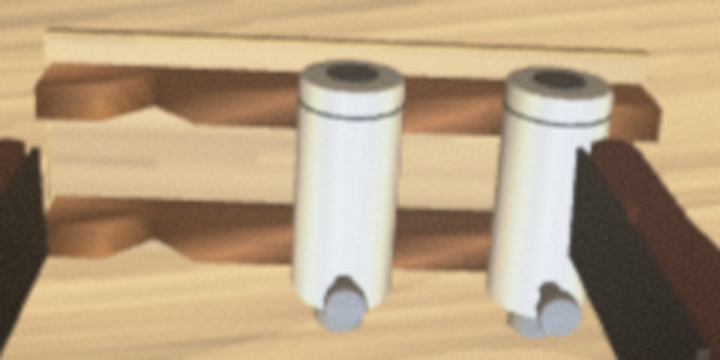

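```bash
python3 - <<'E'
from h import *
Q=lambda a,b,z:pt('w1',215+a/3,190+b/3,z)
for n,(a,b,c,d) in {'A':((297,112),(406,110),(293,270),(393,272)),'B':((504,118),(611,116),(490,280),(578,290))}.items():
    for p in (a,b,c,d): print(n,Q(*p,.0463))
print('end ellipse tops A',Q(352,62,.0663),'B',Q(559,68,.0663))
print('pins',Q(344,308,.086),Q(558,311,.086))
print('rack back edge',Q(46,28,.004),Q(645,50,.004))
print('board top corners',Q(60,65,.036),Q(645,85,.036))
K,R,t=cam('w1'); print(-R.T@t)
E
```

```text
A [0.4642 0.2965 0.0463]
A [0.4677 0.3378 0.0463]
A [0.5312 0.2877 0.0463]
A [0.5362 0.3273 0.0463]
B [0.4749 0.3747 0.0463]
B [0.4783 0.4152 0.0463]
B [0.5438 0.3656 0.0463]
B [0.552  0.4004 0.0463]
end ellipse tops A [0.4395 0.319  0.0663] B [0.4494 0.3921 0.0663]
pins [0.5259 0.3073 0.086 ] [0.5351 0.3842 0.086 ]
rack back edge [0.4331 0.1953 0.004 ] [0.4684 0.441  0.004 ]
board top corners [0.4395 0.2072 0.036 ] [0.4711 0.4313 0.036 ]
[0.31549479 0.31612119 0.42681559]
```

```bash
python3 -m creep '{"dp":[[0.025,-0.0495,0],[0.025,-0.0495,0],[0.025,-0.0495,0],[0.025,-0.0495,0],[0.025,-0.0495,0],[0.025,-0.0495,0],[0.025,-0.0495,0],[0,0,0]],"twist":[0,0,0,0,0,0,0,0],"hand":[1,1,1,1,1,1,1,1]}' 40
python3 -m creep '{"dp":[[0,0,0],[0,0,0]],"twist":[0,0],"hand":[1,1]}'
python3 - <<'E'
from h import *
snap('wrist','w2'); snap('side','s2'); st(); crop('s2',250,100,400,260,4,'c5')
E
```

```text
clock: 2.0
eef_pos: [0.5536, -0.0121, 0.264]
tool_rot: [3.14, 0.003, 1.456]
force: [-0.4, -0.5, 0.8]
finger_gap: 0.309
clock: 2.2
eef_pos: [0.5513, -0.0036, 0.2637]
tool_rot: [-3.14, -0.001, 1.467]
force: [1.1, 0.4, 0.2]
finger_gap: 0.131
{'clock': 2.3, 'eef_pos': [0.5512, -0.0037, 0.264], 'tool_rot': [-3.1409, -0.0006, 1.4678], 'force': [0.4765, 0.2095, 0.3632], 'finger_gap': 0.0352}
```

View pics/w2.png

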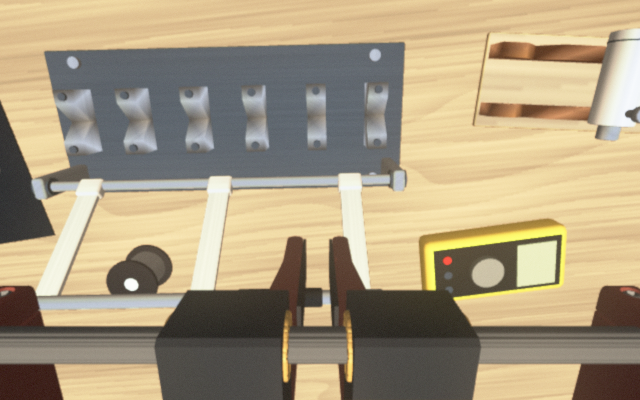

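View pics/c5.png

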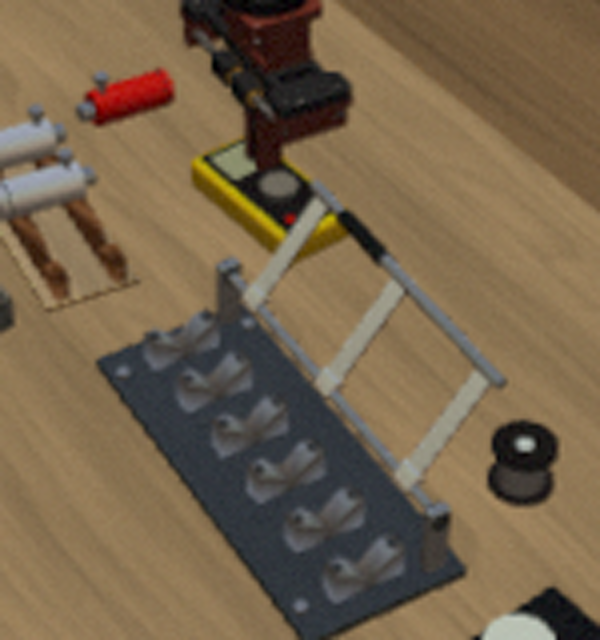

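```bash
python3 - <<'E'
from h import *
crop('w2',40,30,420,200,2,'c6')
a=pt('w2',47,52,.012);b=pt('w2',405,42,.012);print(a,b,np.linalg.norm(b-a))
d=(b-a)/np.linalg.norm(b-a);n=np.array([d[1],-d[0],0]);print('yaw',np.arctan2(-d[0],d[1]),'c',(a+b)/2+n*.08)
print(pt('w2',73,62,.012),pt('w2',375,54,.012))
print('hinge rod',pt('w2',60,187,.075),pt('w2',380,181,.075))
for z in(.13,.15,.17,.19):print(pt('w2',100,302,z))
E
```

```text
[ 0.4045 -0.2813  0.012 ] [0.434  0.1033 0.012 ] 0.3857297110672187
yaw -0.07655317296256632 c [ 0.4990157  -0.09511827  0.012     ]
[ 0.4172 -0.2564  0.012 ] [0.4427 0.0707 0.012 ]
hinge rod [ 0.5407 -0.2655  0.075 ] [0.5677 0.0591 0.075 ]
[ 0.6443 -0.2203  0.13  ]
[ 0.6328 -0.2051  0.15  ]
[ 0.6213 -0.1899  0.17  ]
[ 0.6098 -0.1747  0.19  ]
```

View pics/c6.png

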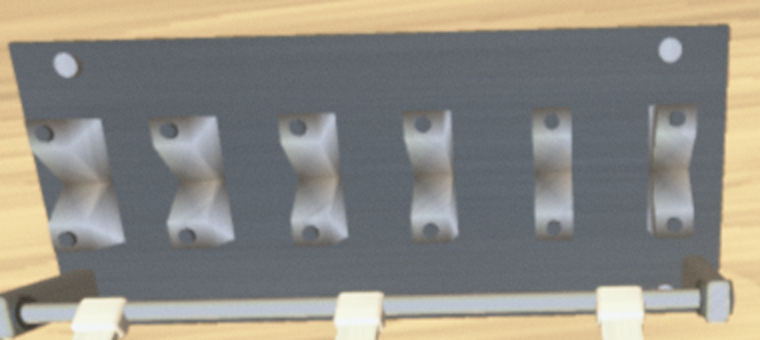

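```bash
python3 - <<'E'
from h import *
Q=lambda a,b,z:pt('w2',40+a/2,30+b/2,z)
S=[((43,132),(67,239)),((168,130),(187,236)),((298,127),(311,233)),((422,124),(431,231)),((551,121),(554,228)),((677,117),(674,224))]
M=[]
for a,b in S:
    p,q=Q(*a,.044),Q(*b,.044); M.append((p+q)/2); print(p,q,(p+q)/2)
M=np.array(M); k=np.polyfit(M[:,1],M[:,0],1); print(k,-np.arctan(k[0]),M.mean(0))
for a in((107,182),(219,180),(338,176),(452,174),(573,171)):print(Q(*a,.024), np.polyval(k,Q(*a,.024)[1]))
E
```

```text
[ 0.4523 -0.2578  0.044 ] [ 0.5075 -0.262   0.044 ] [ 0.4799 -0.2599  0.044 ]
[ 0.458  -0.1935  0.044 ] [ 0.5125 -0.1974  0.044 ] [ 0.48525 -0.19545  0.044  ]
[ 0.4633 -0.1266  0.044 ] [ 0.5177 -0.1309  0.044 ] [ 0.4905  -0.12875  0.044  ]
[ 0.4684 -0.063   0.044 ] [ 0.5232 -0.0667  0.044 ] [ 0.4958  -0.06485  0.044  ]
[0.4737 0.003  0.044 ] [ 0.5284 -0.0011  0.044 ] [0.50105 0.00095 0.044  ]
[0.4783 0.0674 0.044 ] [0.5328 0.0629 0.044 ] [0.50555 0.06515 0.044  ]
[0.07942397 0.50072371] -0.07925759525625051 [ 0.49300833 -0.09714167  0.044     ]
[ 0.4807 -0.2445  0.024 ] 0.48130454911029785
[ 0.486  -0.1827  0.024 ] 0.48621295061445613
[ 0.4906 -0.1169  0.024 ] 0.4914390480088512
[ 0.4959 -0.0542  0.024 ] 0.49641893108831275
[0.5011 0.0122 0.024 ] 0.5016926828662434
```

```bash
python3 -m creep '{"dp":[[0.024,-0.039,0],[0,0,-0.045],[0,0,-0.045],[0,0,-0.045],[0,0,0],[0,0,0]],"twist":[0,0,0,0,0,0],"hand":[1,1,1,1,1,1]}'
python3 -m creep '{"dp":[[0.015,-0.001,0],[0.015,-0.001,-0.003],[0.015,-0.001,-0.005],[0.015,-0.001,-0.005],[0.013,-0.001,-0.006],[0.01,-0.001,-0.006],[0,0,0]],"twist":[0,0,0,0,0,0,0],"hand":[1,1,1,1,1,1,1]}'
python3 - <<'E'
from h import *
snap('side','s3'); st(); crop('s3',250,100,400,260,4,'c7')
E
```

```text
clock: 2.9
eef_pos: [0.5756, -0.0442, 0.1298]
tool_rot: [-3.141, -0.0, 1.466]
force: [-0.4, -0.7, -0.1]
finger_gap: 0.002
clock: 3.6
eef_pos: [0.6447, -0.0493, 0.098]
tool_rot: [-3.11, 0.001, 1.465]
force: [-25.6, 2.5, -17.0]
finger_gap: 0.009
{'clock': 3.65, 'eef_pos': [0.6445, -0.0493, 0.0983], 'tool_rot': [-3.1109, 0.0007, 1.465], 'force': [-25.3299, 2.8486, -17.1607], 'finger_gap': 0.0078}
```

View pics/c7.png

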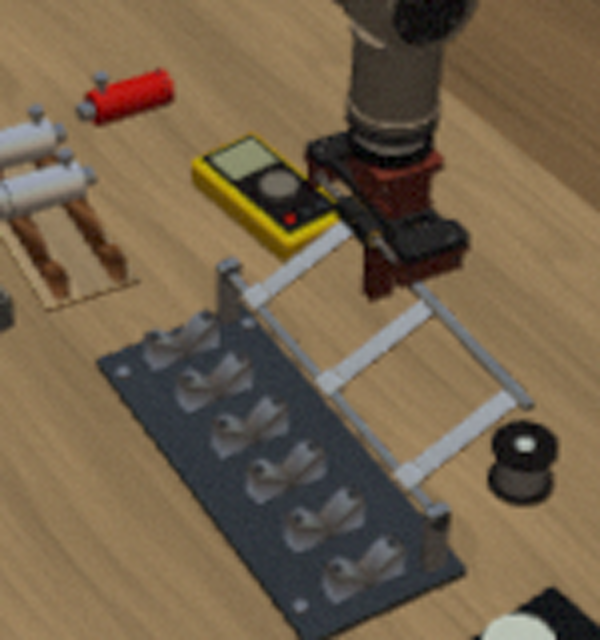

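```bash
python3 -m creep '{"dp":[[-0.02,0.001,0],[0,0,0.045],[0,0,0.025],[0.045,-0.002,0],[0,0,0]],"twist":[0,0,0,0,0],"hand":[1,1,1,1,1]}'
python3 -m creep '{"dp":[[0,0,-0.025],[0,0,-0.01],[0,0,-0.006],[0,0,-0.005],[0,0,0]],"twist":[0,0,0,0,0],"hand":[1,1,1,1,1]}'
```

```text
clock: 4.15
eef_pos: [0.6894, -0.051, 0.1792]
tool_rot: [3.132, -0.001, 1.466]
force: [-1.0, -0.3, 0.2]
finger_gap: 0.007
clock: 4.65
eef_pos: [0.6834, -0.0521, 0.1284]
tool_rot: [-3.141, -0.0, 1.464]
force: [0.9, 0.2, 0.2]
finger_gap: 0.005
```

```bash
python3 -m creep '{"dp":[[0,0,0.03],[-0.013,0,0],[0,0,-0.02],[0,0,-0.008],[0,0,-0.006],[0,0,-0.004],[0,0,0]],"twist":[0,0,0,0,0,0,0],"hand":[1,1,1,1,1,1,1]}'
```

```text
clock: 5.35
eef_pos: [0.6704, -0.0522, 0.1197]
tool_rot: [-3.141, 0.0, 1.464]
force: [-0.2, -0.8, 0.2]
finger_gap: 0.01
```

```bash
python3 - <<'E'
from h import *
snap('side','s4'); snap('wrist','w4'); crop('s4',250,100,400,260,4,'c8')
for a in(2.5,2.6,2.7,2.8,2.85):
    for y in(-.15,):
        fx=.06-.12*np.cos(a);c,s=np.cos(-.0785),np.sin(-.0785)
        X=[.4927+c*fx-s*y,-.0972+s*fx+c*y,.075+.12*np.sin(a)]
        p=proj('s4',X);print(a,X,(p-[250,100])*4,proj('w4',X))
E
```

```text
2.5 [np.float64(0.636593492213985), np.float64(-0.2589822570545822), np.float64(0.14681665729247478)] [518.4 392.8] [-183.8  255.3]
2.6 [np.float64(0.6432623084060614), np.float64(-0.2595068370997156), np.float64(0.1368601646185757)] [524.  398.4] [-147.7  259. ]
2.7 [np.float64(0.648906878650344), np.float64(-0.25995084827474585), np.float64(0.12628558562805958)] [528.  404.8] [-115.7  259.8]
2.8 [np.float64(0.653470804266799), np.float64(-0.26030985416678254), np.float64(0.11519857801870861)] [531.6 412. ] [-87.5 258. ]
2.85 [np.float64(0.6553328399604288), np.float64(-0.2604563249556109), np.float64(0.10949736148110532)] [532.4 416. ] [-74.6 256.4]
```

View pics/c8.png

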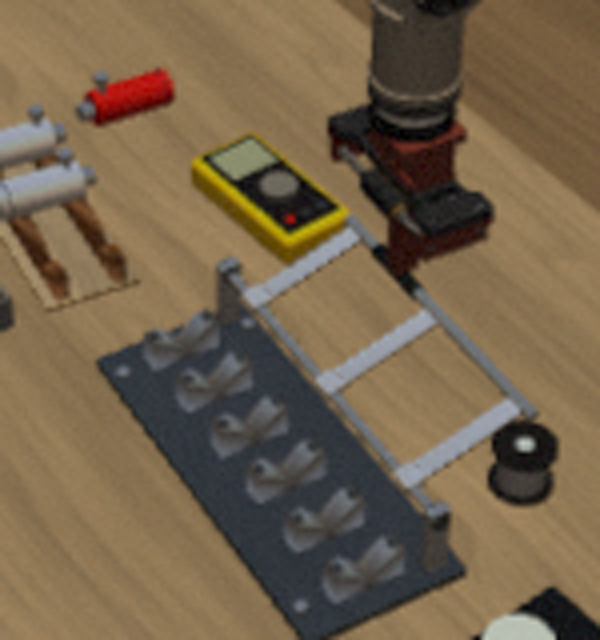

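View pics/w4.png

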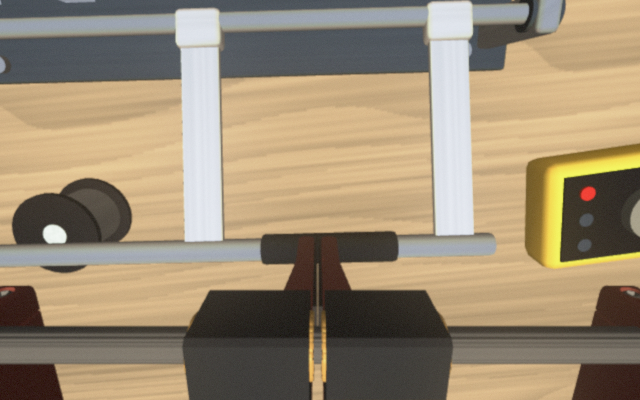

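Frame is now back at about 2.8 rad: its bar end in the side view is at crop (535,412), which matches the model. Next, the left coupling at the (178,208) cradle.

```bash
python3 -m creep '{"dp":[[0,0,0.045],[0,0,0.045],[-0.016,0.044,0.04],[-0.016,0.044,0],[-0.016,0.044,0],[-0.016,0.044,0],[-0.016,0.044,0],[-0.016,0.044,0]],"twist":[0,0,0,0,-1,-1,0,0],"hand":[1,1,0,-0.36,-0.36,-0.36,-0.36,-0.36]}'
python3 -m creep '{"dp":[[-0.016,0.044,0],[-0.016,0.044,0],[-0.016,0.044,0],[-0.016,0.044,0],[0,0,0],[0,0,0]],"twist":[0,0,0,0,0,0],"hand":[-0.36,-0.36,-0.36,-0.36,-0.36,-0.36]}'
python3 - <<'E'
from h import *
snap('wrist','w5'); st()
E
```

```text
clock: 6.25
eef_pos: [0.5768, 0.2051, 0.2433]
tool_rot: [3.141, -0.0, 1.429]
force: [-0.4, -0.1, -0.1]
finger_gap: 0.514
clock: 6.85
eef_pos: [0.5129, 0.3806, 0.2427]
tool_rot: [-3.142, 0.0, 1.432]
force: [-0.0, -1.0, -0.5]
finger_gap: 0.677
{'clock': 6.9, 'eef_pos': [0.514, 0.3788, 0.2429], 'tool_rot': [3.1411, 0.0006, 1.4289], 'force': [0.5718, -0.3546, -0.1512], 'finger_gap': 0.68}
```

View pics/w5.png

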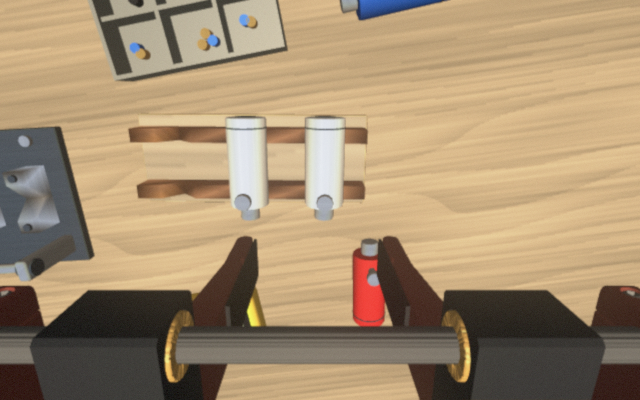

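```bash
python3 - <<'E'
from h import *
crop('w5',120,100,380,230,3,'c9')
E
```

View pics/c9.png

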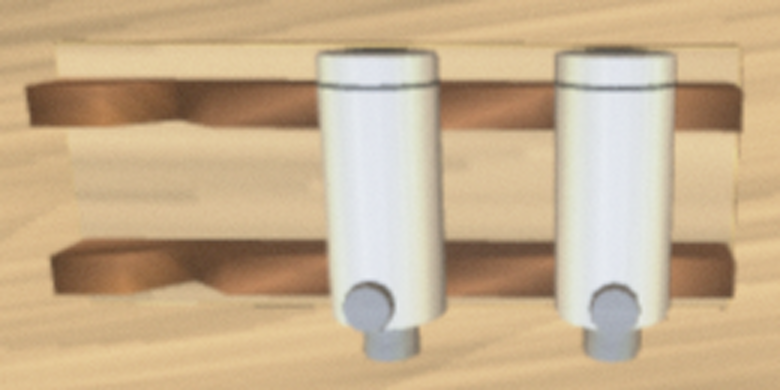

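```bash
python3 - <<'E'
from h import *
Q=lambda a,b,z:pt('w5',120+a/3,100+b/3,z)
for n,L in {'A':((318,75),(438,75),(334,290),(444,290)),'B':((556,75),(676,75),(557,290),(670,290))}.items():
    p=[Q(*x,.0463) for x in L]; m1=(p[0]+p[1])/2; m2=(p[2]+p[3])/2; print(n,m1,m2,'yaw',np.arctan2(*(m2-m1)[1::-1]),[np.linalg.norm(p[0]-p[1]),np.linalg.norm(p[2]-p[3])])
for n,a in(('A',(369,308)),('B',(614,307))): print('pin',n,Q(*a,.085))
for n,a in(('A',(378,52)),('B',(616,52))): print('rear top',n,Q(*a,.0663))
print('rack back edge',Q(58,43,.004),Q(741,43,.004))
E
```

```text
A [0.4587 0.3174 0.0463] [0.53195 0.3068  0.0463 ] yaw -0.14371228142477696 [np.float64(0.03957019080065195), np.float64(0.038565917595721755)]
B [0.4695 0.3952 0.0463] [0.5427 0.3846 0.0463] yaw -0.14380909816317522 [np.float64(0.03957019080065196), np.float64(0.03957019080065195)]
pin A [0.5265 0.3087 0.085 ]
pin B [0.5367 0.3849 0.085 ]
rear top A [0.4505 0.3229 0.0663]
rear top B [0.4606 0.3959 0.0663]
rack back edge [0.434  0.1949 0.004 ] [0.4684 0.4423 0.004 ]
```

```bash
python3 -m creep '{"dp":[[-0.011,0.0115,-0.03],[0,0,-0.045],[0,0,-0.045],[0,0,-0.03],[0,0,0]],"twist":[0,0,0,0,0],"hand":[-0.36,-0.36,-0.36,-0.36,-0.36]}'
```

```text
clock: 7.4
eef_pos: [0.5013, 0.3867, 0.0887]
tool_rot: [-3.137, 0.007, 1.426]
force: [-0.3, 0.3, -0.2]
finger_gap: 0.678
```

```bash
python3 -m creep '{"dp":[[0.002,0.0035,-0.015],[0,0,-0.02],[0,0,-0.02],[0,0,-0.007],[0,0,0],[0,0,0]],"twist":[0,0,0,0,0,0],"hand":[-0.36,-0.36,-0.36,-0.36,-0.36,-0.36]}'
python3 - <<'E'
from h import *
st()
E
```

```text
clock: 8.0
eef_pos: [0.5057, 0.395, 0.0322]
tool_rot: [3.14, -0.002, 1.429]
force: [0.7, -0.0, 0.0]
finger_gap: 0.682
{'clock': 8.0, 'eef_pos': [0.5057, 0.395, 0.0322], 'tool_rot': [3.14, -0.0017, 1.4286], 'force': [0.6939, -0.0189, 0.0119], 'finger_gap': 0.6819}
```

```bash
python3 -m creep '{"dp":[[-0.002,-0.005,-0.004],[0,0,0],[0,0,0]],"twist":[0,0,0],"hand":[-0.36,-0.36,-0.36]}'
python3 -m creep '{"dp":[[0,0,0],[0,0,0],[0,0,0],[0,0,0],[0,0,0],[0,0,0]],"twist":[0,0,0,0,0,0],"hand":[0.5,0.5,0.5,0.5,0.5,0.5]}' 40
python3 - <<'E'
from h import *
st()
E
```

```text
clock: 8.3
eef_pos: [0.5027, 0.3893, 0.0271]
tool_rot: [3.141, -0.0, 1.429]
force: [0.4, 0.2, -0.6]
finger_gap: 0.675
clock: 8.9
eef_pos: [0.5026, 0.3892, 0.0267]
tool_rot: [-3.141, 0.0, 1.429]
force: [-1.1, -1.3, 2.5]
finger_gap: 0.448
{'clock': 8.9, 'eef_pos': [0.5026, 0.3892, 0.0267], 'tool_rot': [-3.1414, 0.0004, 1.4289], 'force': [-1.1029, -1.324, 2.5211], 'finger_gap': 0.4483}
```

```bash
python3 -m creep '{"dp":[[0,0,0.03],[0,0,0.045],[0,0,0.045],[0,-0.03,0.04],[0,-0.04,0],[0,-0.04,0],[0,-0.04,0],[0,-0.04,0]],"twist":[0,0,0,0,-7,-8,-8,-8],"hand":[0.5,0.5,0.5,0.5,0.5,0.5,0.5,0.5]}'
python3 -m creep '{"dp":[[0,-0.044,0],[0,-0.044,0],[0,-0.044,0],[0,-0.044,0],[-0.003,-0.044,0],[-0.003,-0.044,0],[-0.005,-0.044,0],[-0.005,-0.044,0]],"twist":[-8,-8,-8,-8,-8,-8,-7,0],"hand":[0.5,0.5,0.5,0.5,0.5,0.5,0.5,0.5]}'
python3 -m creep '{"dp":[[0,-0.04,0],[0,-0.03,0],[0,0,0],[0,0,0]],"twist":[0,0,0,0],"hand":[0.5,0.5,0.5,0.5]}'
python3 - <<'E'
from h import *
snap('wrist','w6'); st()
E
```

```text
clock: 9.7
eef_pos: [0.5017, 0.1979, 0.186]
tool_rot: [-3.141, 0.001, 0.883]
force: [-0.2, 0.2, -5.3]
finger_gap: 0.447
clock: 10.5
eef_pos: [0.4858, -0.1536, 0.1862]
tool_rot: [-3.141, 0.001, -0.075]
force: [1.3, -0.2, -4.8]
finger_gap: 0.445
clock: 10.9
eef_pos: [0.4859, -0.2226, 0.186]
tool_rot: [-3.141, 0.001, -0.074]
force: [0.0, 0.3, -5.2]
finger_gap: 0.448
{'clock': 10.95, 'eef_pos': [0.4863, -0.2214, 0.186], 'tool_rot': [-3.1407, 0.0013, -0.0714], 'force': [0.9844, -0.1121, -4.2013], 'finger_gap': 0.4496}
```

View pics/w6.png

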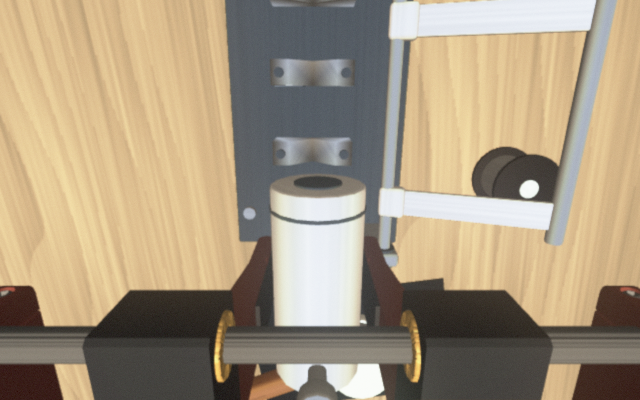

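```bash
python3 -m creep '{"dp":[[-0.004,-0.0035,-0.02],[0,0,-0.04],[0,0,-0.035],[0,0,-0.02],[0,0,0],[0,0,0],[0,0,0]],"twist":[-0.4,0,0,0,0,0,0],"hand":[0.5,0.5,0.5,0.5,0.5,0.5,0.5]}'
python3 - <<'E'
from h import *
st()
E
```

```text
clock: 11.65
eef_pos: [0.4839, -0.2258, 0.073]
tool_rot: [3.141, -0.002, -0.078]
force: [0.1, -0.4, -4.2]
finger_gap: 0.452
{'clock': 11.65, 'eef_pos': [0.4839, -0.2258, 0.073], 'tool_rot': [3.1414, -0.0023, -0.0778], 'force': [0.13, -0.4104, -4.2285], 'finger_gap': 0.4516}
```

```bash
python3 -m creep '{"dp":[[-0.0015,0.001,-0.015],[0,0,-0.012],[0,0,-0.006],[0,0,-0.004],[0,0,-0.002],[0,0,0],[0,0,0]],"twist":[0,0,0,0,0,0,0],"hand":[0.5,0.5,0.5,0.5,0.5,0.5,0.5]}'
python3 - <<'E'
from h import *
st()
E
```

```text
clock: 12.35
eef_pos: [0.4812, -0.2251, 0.0331]
tool_rot: [-3.141, -0.0, -0.079]
force: [-1.8, 1.3, -1.1]
finger_gap: 0.446
{'clock': 12.35, 'eef_pos': [0.4812, -0.2251, 0.0331], 'tool_rot': [-3.1414, -0.0003, -0.079], 'force': [-1.7891, 1.3319, -1.1274], 'finger_gap': 0.446}
```

```bash
python3 -m creep '{"dp":[[0,0,-0.001],[0,0,0],[0,0,0],[0,0,0],[0,0,0.02],[0,0,0.045],[0,0,0.045],[0,0,0.045]],"twist":[0,0,0,0,0,0,0,0],"hand":[-0.36,-0.36,-0.36,-0.36,-0.36,-0.36,-0.36,-0.36]}'
python3 -m creep '{"dp":[[0.01,-0.02,0.02],[0.01,-0.04,0],[0,0,0],[0,0,0]],"twist":[0,0,0,0],"hand":[-0.36,-0.36,-0.36,-0.36]}'
python3 - <<'E'
from h import *
snap('wrist','w7'); st()
E
```

```text
clock: 13.15
eef_pos: [0.4808, -0.2251, 0.1883]
tool_rot: [3.141, 0.001, -0.079]
force: [0.9, 0.1, 0.4]
finger_gap: 0.683
clock: 13.55
eef_pos: [0.5006, -0.2857, 0.2065]
tool_rot: [3.141, 0.0, -0.081]
force: [0.0, 1.1, 0.1]
finger_gap: 0.68
{'clock': 13.6, 'eef_pos': [0.5006, -0.2846, 0.2062], 'tool_rot': [-3.141, 0.0011, -0.0795], 'force': [0.563, 0.6658, 0.6892], 'finger_gap': 0.6797}
```

View pics/w7.png

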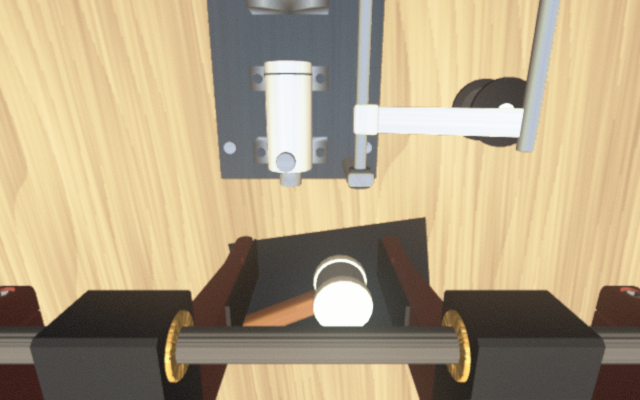

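```bash
python3 - <<'E'
from h import *
def fx(p):
    d=p[:2]-np.array([.4927,-.0972]);c,s=np.cos(-.0785),np.sin(-.0785);return np.round([c*d[0]+s*d[1],-s*d[0]+c*d[1]],4)
print('pin',fx(pt('w7',286,162,.091)),'rear top',fx(pt('w7',288,62,.0723)))
for v in(80,150):print(fx((pt('w7',265.5,v,.0523)+pt('w7',312,v,.0523))/2))
E
```

```text
pin [-0.0003 -0.1618] rear top [ 0.0017 -0.0865]
[ 0.0004 -0.0994]
[-0.001  -0.1586]
```

Coupling seated in bay 1: pin at fixture (-0.0003, -0.162), as it should be. Next, the second one.

```bash
python3 -m creep '{"dp":[[0,0.045,0],[0,0.045,0],[0,0.045,0],[0,0.045,0],[0,0.045,0],[0,0.045,0],[0,0.045,0],[0,0.045,0]],"twist":[7,8,8,8,8,8,8,8],"hand":[-0.36,-0.36,-0.36,-0.36,-0.36,-0.36,-0.36,-0.36]}'
python3 -m creep '{"dp":[[0,0.045,0],[0,0.045,0],[0,0.045,0],[0,0.045,0],[0,0.04,0],[0,0,0],[0,0,0]],"twist":[8,8,7.4,0,0,0,0],"hand":[-0.36,-0.36,-0.36,-0.36,-0.36,-0.36,-0.36]}'
python3 - <<'E'
from h import *
st()
E
```

```text
clock: 14.4
eef_pos: [0.4996, 0.0779, 0.2065]
tool_rot: [-3.141, -0.0, 1.028]
force: [1.9, -0.5, -0.3]
finger_gap: 0.681
clock: 15.1
eef_pos: [0.4995, 0.2962, 0.206]
tool_rot: [-3.14, 0.001, 1.433]
force: [0.2, -0.1, 0.0]
finger_gap: 0.68
{'clock': 15.1, 'eef_pos': [0.4995, 0.2962, 0.206], 'tool_rot': [-3.1403, 0.0012, 1.4327], 'force': [0.2417, -0.0943, 0.0063], 'finger_gap': 0.6801}
```

```bash
python3 -m creep '{"dp":[[-0.006,0.0165,-0.02],[0,0,-0.04],[0,0,-0.04],[0,0,-0.015],[0,0,0],[0,0,0],[0,0,0]],"twist":[-0.2,0,0,0,0,0,0],"hand":[-0.36,-0.36,-0.36,-0.36,-0.36,-0.36,-0.36]}'
python3 - <<'E'
from h import *
st()
E
```

```text
clock: 15.8
eef_pos: [0.4965, 0.3119, 0.0937]
tool_rot: [3.139, -0.002, 1.425]
force: [-0.3, 0.4, 0.9]
finger_gap: 0.678
{'clock': 15.8, 'eef_pos': [0.4965, 0.3119, 0.0937], 'tool_rot': [3.1393, -0.0024, 1.425], 'force': [-0.2988, 0.3558, 0.8972], 'finger_gap': 0.678}
```

```bash
python3 -m creep '{"dp":[[-0.003,0.0005,-0.02],[0,0,-0.025],[0,0,-0.015],[0,0,-0.005],[0,0,0],[0,0,0],[0,0,0]],"twist":[0.2,0,0,0,0,0,0],"hand":[-0.36,-0.36,-0.36,-0.36,-0.36,-0.36,-0.36]}'
python3 - <<'E'
from h import *
st()
E
```

```text
clock: 16.5
eef_pos: [0.4928, 0.3124, 0.0277]
tool_rot: [3.14, -0.001, 1.429]
force: [-1.1, 0.1, 0.4]
finger_gap: 0.679
{'clock': 16.5, 'eef_pos': [0.4928, 0.3124, 0.0277], 'tool_rot': [3.1404, -0.0013, 1.4289], 'force': [-1.0528, 0.0814, 0.415], 'finger_gap': 0.6789}
```

```bash
python3 -m creep '{"dp":[[0,0,0],[0,0,0],[0,0,0],[0,0,0],[0,0,0.02],[0,0,0.045],[0,0,0.045],[0,0,0.04]],"twist":[0,0,0,0,0,0,0,0],"hand":[0.5,0.5,0.5,0.5,0.5,0.5,0.5,0.5]}'
python3 -m creep '{"dp":[[0,-0.038,0],[0,-0.038,0],[0,-0.038,0],[0,-0.038,0],[0,-0.038,0],[0,-0.038,0],[0,-0.038,0],[0,-0.038,0]],"twist":[-7,-8,-8,-8,-8,-8,-8,-8],"hand":[0.5,0.5,0.5,0.5,0.5,0.5,0.5,0.5]}'
python3 -m creep '{"dp":[[0,-0.038,0],[0,-0.038,0],[0,-0.028,0],[0,0,0],[0,0,0]],"twist":[-8,-8,-7.4,0,0],"hand":[0.5,0.5,0.5,0.5,0.5]}'
python3 - <<'E'
from h import *
st()
E
```

```text
clock: 17.3
eef_pos: [0.4916, 0.3116, 0.1779]
tool_rot: [-3.141, 0.001, 1.429]
force: [0.2, 0.9, -3.8]
finger_gap: 0.451
clock: 18.1
eef_pos: [0.4911, 0.0066, 0.1762]
tool_rot: [-3.141, 0.001, 0.324]
force: [1.0, -0.5, -4.7]
finger_gap: 0.442
clock: 18.6
eef_pos: [0.4914, -0.0962, 0.1762]
tool_rot: [-3.142, 0.001, -0.079]
force: [-0.1, 0.8, -3.3]
finger_gap: 0.447
{'clock': 18.6, 'eef_pos': [0.4914, -0.0962, 0.1762], 'tool_rot': [-3.1416, 0.0013, -0.0793], 'force': [-0.136, 0.8082, -3.3301], 'finger_gap': 0.4473}
```

```bash
python3 -m creep '{"dp":[[0.001,0.001,-0.02],[0,0,-0.04],[0,0,-0.03],[0,0,-0.015],[0,0,0],[0,0,0]],"twist":[0,0,0,0,0,0],"hand":[0.5,0.5,0.5,0.5,0.5,0.5]}'
python3 - <<'E'
from h import *
st()
E
```

```text
clock: 19.2
eef_pos: [0.4933, -0.0941, 0.0718]
tool_rot: [-3.141, 0.0, -0.077]
force: [0.4, -0.5, -4.0]
finger_gap: 0.451
{'clock': 19.2, 'eef_pos': [0.4933, -0.0941, 0.0718], 'tool_rot': [-3.1412, 0.0005, -0.0769], 'force': [0.3749, -0.5051, -4.008], 'finger_gap': 0.4512}
```

```bash
python3 -m creep '{"dp":[[-0.001,-0.001,-0.015],[0,0,-0.012],[0,0,-0.006],[0,0,-0.003],[0,0,-0.002],[0,0,0],[0,0,0]],"twist":[0,0,0,0,0,0,0],"hand":[0.5,0.5,0.5,0.5,0.5,0.5,0.5]}'
python3 - <<'E'
from h import *
st()
E
```

```text
clock: 19.9
eef_pos: [0.4923, -0.0959, 0.034]
tool_rot: [-3.141, -0.0, -0.079]
force: [-0.4, 0.2, -1.7]
finger_gap: 0.451
{'clock': 19.9, 'eef_pos': [0.4923, -0.0959, 0.034], 'tool_rot': [-3.1413, -0.0005, -0.0789], 'force': [-0.3628, 0.2159, -1.7328], 'finger_gap': 0.4505}
```

```bash
python3 -m creep '{"dp":[[0,0,-0.001],[0,0,0],[0,0,0],[0,0,0],[0,0,0.02],[0,0,0.045],[0,0,0.045],[0,0,0.04]],"twist":[0,0,0,0,0,0,0,0],"hand":[-0.36,-0.36,-0.36,-0.36,-0.36,-0.36,-0.36,-0.36]}'
python3 -m creep '{"dp":[[0,-0.04,0.02],[0,-0.04,0.02],[0,0,0],[0,0,0]],"twist":[0,0,0,0],"hand":[-0.36,-0.36,-0.36,-0.36]}'
python3 - <<'E'
from h import *
snap('wrist','w8'); st()
E
```

```text
clock: 20.7
eef_pos: [0.4921, -0.0964, 0.1846]
tool_rot: [3.141, -0.0, -0.08]
force: [0.4, 0.6, -0.5]
finger_gap: 0.679
clock: 21.1
eef_pos: [0.4921, -0.1768, 0.2231]
tool_rot: [-3.141, -0.001, -0.081]
force: [-0.6, 0.2, -0.9]
finger_gap: 0.681
{'clock': 21.15, 'eef_pos': [0.4919, -0.1755, 0.2224], 'tool_rot': [-3.141, 0.0004, -0.0792], 'force': [0.1925, 0.0296, -0.3742], 'finger_gap': 0.679}
```

View pics/w8.png

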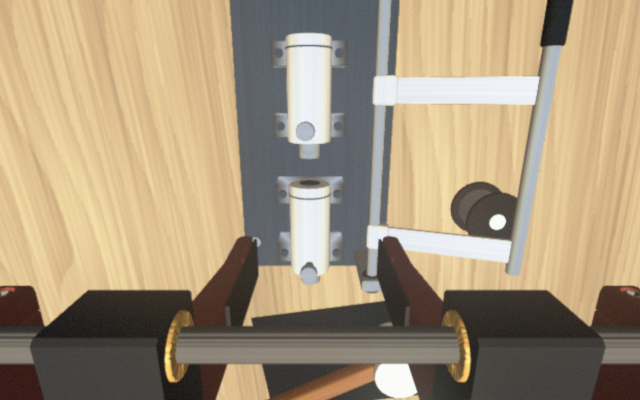

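```bash
python3 -m creep '{"dp":[[0.0445,0.032,0],[0.0445,0.032,0],[0.0445,0.032,0],[0.0445,0.032,0],[0,0,0],[0,0,0]],"twist":[0,0,0,0,0,0],"hand":[-0.36,-0.36,-0.36,-0.36,-0.36,-0.36]}'
python3 - <<'E'
from h import *
snap('wrist','w9'); st()
A=np.arange(2.8,-0.01,-.2)
c,s=np.cos(-.0785),np.sin(-.0785)
P=[]
for a in A:
    x=.06-.12*np.cos(a);P.append([.4927+c*x-s*.065,-.0972+s*x+c*.065,.075+.12*np.sin(a)])
P=np.array(P);print(P[0]-[0,0,.019]);print(np.round(np.diff(P,axis=0),4).tolist()); print(P[-1]-[0,0,.019])
E
```

```text
clock: 21.75
eef_pos: [0.6542, -0.0566, 0.2206]
tool_rot: [3.141, 0.003, -0.075]
force: [-0.3, -1.1, 0.8]
finger_gap: 0.678
{'clock': 21.8, 'eef_pos': [0.6535, -0.0585, 0.2213], 'tool_rot': [3.1409, 0.0026, -0.0777], 'force': [-0.1461, 0.187, -0.5742], 'finger_gap': 0.6781}
[ 0.67033098 -0.04597196  0.09619858]
[[-0.0102, 0.0008, 0.0217], [-0.0143, 0.0011, 0.0192], [-0.0178, 0.0014, 0.016], [-0.0206, 0.0016, 0.0121], [-0.0226, 0.0018, 0.0077], [-0.0237, 0.0019, 0.0031], [-0.0238, 0.0019, -0.0017], [-0.023, 0.0018, -0.0064], [-0.0213, 0.0017, -0.0109], [-0.0187, 0.0015, -0.0149], [-0.0154, 0.0012, -0.0183], [-0.0115, 0.0009, -0.021], [-0.0071, 0.0006, -0.0229], [-0.0024, 0.0002, -0.0238]]
[ 0.43798203 -0.02769501  0.056     ]
```

View pics/w9.png

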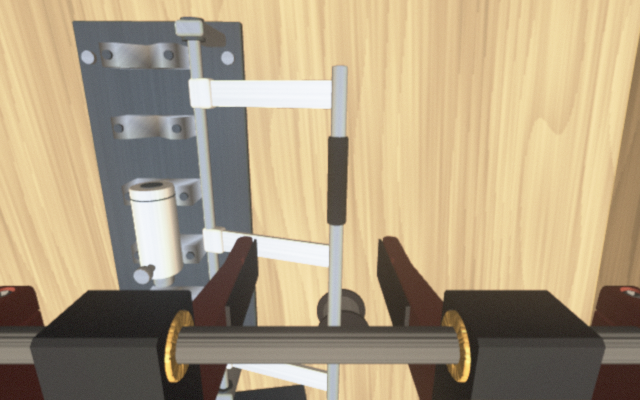

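```bash
python3 - <<'E'
from h import *
for z in(.11,.115,.12,.126):
    p=pt('w9',338,181,z);print(p, 'r',np.hypot((p[0]-.4978-.0598),z-.075))
E
```

```text
[ 0.6727 -0.0467  0.11  ] r 0.12030382371313053
[ 0.6725 -0.0454  0.115 ] r 0.12166351137461057
[ 0.6723 -0.0442  0.12  ] r 0.1232115660155328
[ 0.6721 -0.0426  0.126 ] r 0.12534452520952005
```

```bash
python3 -m creep '{"dp":[[0.0175,0.0125,-0.01],[0,0,-0.04],[0,0,-0.035],[0,0,0],[0,0,0],[0,0,0]],"twist":[0,0,0,0,0,0],"hand":[-0.36,-0.36,-0.36,-0.36,-0.36,-0.36]}'
python3 - <<'E'
from h import *
st()
E
```

```text
clock: 22.4
eef_pos: [0.6728, -0.0477, 0.1401]
tool_rot: [-3.142, -0.003, -0.08]
force: [0.3, 0.2, 0.2]
finger_gap: 0.683
{'clock': 22.4, 'eef_pos': [0.6728, -0.0477, 0.1401], 'tool_rot': [-3.1415, -0.0031, -0.0801], 'force': [0.3288, 0.1924, 0.1959], 'finger_gap': 0.6828}
```

```bash
python3 -m creep '{"dp":[[-0.001,0.001,-0.02],[0,0,-0.02],[0,0,-0.006],[0,0,0],[0,0,0],[0,0,0]],"twist":[0,0,0,0,0,0],"hand":[-0.36,-0.36,-0.36,-0.36,-0.36,-0.36]}'
python3 -m creep '{"dp":[[0,0,0],[0,0,0],[0,0,0],[0,0,0],[0,0,0],[0,0,0],[0,0,0]],"twist":[0,0,0,0,0,0,0],"hand":[0.95,0.95,0.95,0.95,0.95,0.95,0.95]}' 20
python3 - <<'E'
from h import *
st()
E
```

```text
clock: 23.0
eef_pos: [0.6719, -0.046, 0.0932]
tool_rot: [-3.141, -0.002, -0.079]
force: [-0.3, 0.1, -0.0]
finger_gap: 0.681
clock: 23.7
eef_pos: [0.6703, -0.0456, 0.0914]
tool_rot: [-3.142, 0.001, -0.079]
force: [-1.9, 0.2, -0.1]
finger_gap: 0.179
{'clock': 23.7, 'eef_pos': [0.6703, -0.0456, 0.0914], 'tool_rot': [-3.1415, 0.0014, -0.0789], 'force': [-1.883, 0.2232, -0.0545], 'finger_gap': 0.1787}
```

```bash
python3 -m creep '{"dp":[[-0.011,0.001,0.026],[-0.014,0.001,0.019],[-0.018,0.0015,0.016],[-0.0205,0.0015,0.012],[0,0,0]],"twist":[0,0,0,0,0],"hand":[0.95,0.95,0.95,0.95,0.95]}'
python3 - <<'E'
from h import *
st()
s=manip.read_state();x=s['eef_pos'];d=np.array(x[:2])-[.4978,-.0324];c,n=np.cos(-.0785),np.sin(-.0785)
fx=c*d[0]+n*d[1]-.06;z=x[2]+.019-.075;print('a',np.arctan2(z,-fx),'r',np.hypot(fx,z),'y',-n*d[0]+c*d[1])
E
```

```text
clock: 24.2
eef_pos: [0.6102, -0.0408, 0.1687]
tool_rot: [-3.14, -0.009, -0.079]
force: [3.6, -0.3, 8.6]
finger_gap: 0.177
{'clock': 24.2, 'eef_pos': [0.6102, -0.0408, 0.1687], 'tool_rot': [-3.1398, -0.0095, -0.0791], 'force': [3.5817, -0.2661, 8.5567], 'finger_gap': 0.1772}
a 2.008672316069825 r 0.12439589192522323 y 0.00043365936373755166
```

```bash
python3 -m creep '{"dp":[[-0.0245,0.002,0.005],[-0.0237,0.002,0.003],[-0.0238,0.002,-0.0017],[-0.023,0.0018,-0.0064],[-0.0213,0.0017,-0.011],[-0.0187,0.0015,-0.015],[0,0,0]],"twist":[0,0,0,0,0,0,0],"hand":[0.95,0.95,0.95,0.95,0.95,0.95,0.95]}'
python3 - <<'E'
from h import *
st()
s=manip.read_state();x=s['eef_pos'];d=np.array(x[:2])-[.4978,-.0324];c,n=np.cos(-.0785),np.sin(-.0785)
fx=c*d[0]+n*d[1]-.06;z=x[2]+.019-.075;print('a',np.arctan2(z,-fx),'r',np.hypot(fx,z),'y',-n*d[0]+c*d[1])
E
```

```text
clock: 24.9
eef_pos: [0.4708, -0.0293, 0.1378]
tool_rot: [-3.141, 0.001, -0.079]
force: [0.0, 0.1, -4.8]
finger_gap: 0.177
{'clock': 24.9, 'eef_pos': [0.4708, -0.0293, 0.1378], 'tool_rot': [-3.1409, 0.0009, -0.0787], 'force': [0.0476, 0.1079, -4.8067], 'finger_gap': 0.1771}
a 0.7537269230883717 r 0.11950759889827736 y 0.0009696924812228756
```

```bash
python3 -m creep '{"dp":[[-0.0145,0.001,-0.019],[-0.0105,0.001,-0.0215],[-0.006,0.0005,-0.023],[-0.0015,0,-0.012],[0,0,-0.004],[0,0,-0.003],[0,0,0]],"twist":[0,0,0,0,0,0,0],"hand":[0.95,0.95,0.95,0.95,0.95,0.95,0.95]}'
python3 - <<'E'
from h import *
st()
s=manip.read_state();x=s['eef_pos'];d=np.array(x[:2])-[.4978,-.0324];c,n=np.cos(-.0785),np.sin(-.0785)
fx=c*d[0]+n*d[1]-.06;z=x[2]+.019-.075;print('a',np.arctan2(z,-fx),'r',np.hypot(fx,z),'y',-n*d[0]+c*d[1])
E
```

```text
clock: 25.6
eef_pos: [0.4366, -0.0267, 0.0549]
tool_rot: [-3.141, 0.008, -0.079]
force: [-7.6, 3.0, -2.4]
finger_gap: 0.176
{'clock': 25.6, 'eef_pos': [0.4366, -0.0267, 0.0549], 'tool_rot': [-3.141, 0.0085, -0.0786], 'force': [-7.5925, 2.9788, -2.3745], 'finger_gap': 0.1756}
a -0.008807955783743405 r 0.12142184074783104 y 0.0008965533028758351
```

```bash
python3 -m creep '{"dp":[[0.001,0,-0.003],[0,0,-0.003],[0,0,0],[0,0,0]],"twist":[0,0,0,0],"hand":[0.95,0.95,0.95,0.95]}'
python3 - <<'E'
from h import *
st(); snap('side','s5'); crop('s5',240,120,420,280,4,'c10')
E
```

```text
clock: 26.0
eef_pos: [0.4364, -0.0266, 0.0488]
tool_rot: [-3.141, 0.01, -0.079]
force: [-9.5, 0.9, -3.1]
finger_gap: 0.178
{'clock': 26.0, 'eef_pos': [0.4364, -0.0266, 0.0488], 'tool_rot': [-3.1409, 0.0104, -0.0786], 'force': [-9.491, 0.8506, -3.1452], 'finger_gap': 0.1776}
```

View pics/c10.png

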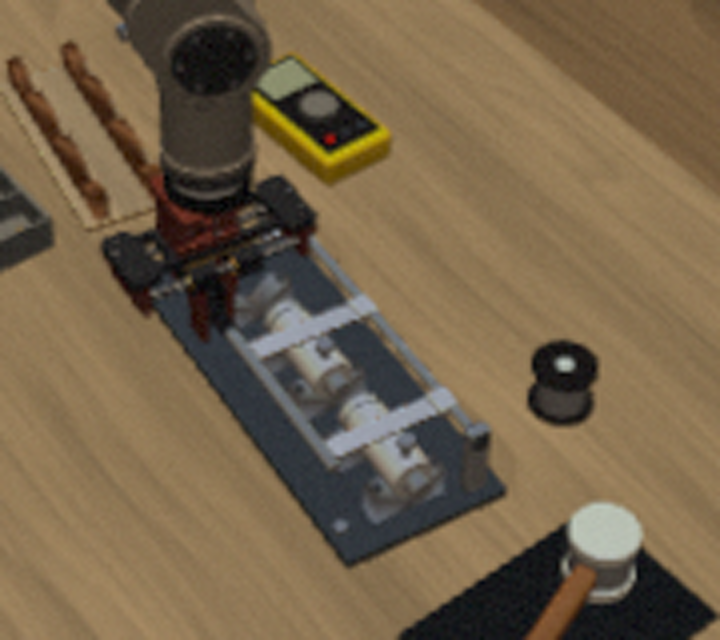

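```bash
python3 -m creep '{"dp":[[-0.002,0,0],[0,0,0],[0,0,0],[0,0,0.03],[0,0,0.03],[0,0,0],[0,0,0],[0,0,0]],"twist":[0,0,0,0,0,0,0,0],"hand":[0,0,0,0,1,1,1,1]}'
python3 - <<'E'
from h import *
st()
E
```

```text
clock: 26.85
eef_pos: [0.4388, -0.0271, 0.1096]
tool_rot: [3.141, 0.001, -0.079]
force: [0.2, -0.6, -1.1]
finger_gap: 0.174
{'clock': 26.85, 'eef_pos': [0.4388, -0.0271, 0.1096], 'tool_rot': [3.1415, 0.0005, -0.0785], 'force': [0.1893, -0.5984, -1.0555], 'finger_gap': 0.174}
```

```bash
python3 -m creep '{"dp":[[0,0,-0.01],[0,0,-0.006],[0,0,-0.004],[0,0,0]],"twist":[0,0,0,0],"hand":[1,1,1,1]}'
python3 -m creep '{"dp":[[0,0,-0.003],[0,0,-0.003],[0,0,0],[0,0,0]],"twist":[0,0,0,0],"hand":[1,1,1,1]}'
python3 - <<'E'
from h import *
snap('wrist','w10')
E
```

```text
clock: 27.25
eef_pos: [0.4382, -0.0275, 0.0891]
tool_rot: [3.141, 0.002, -0.079]
force: [0.3, -0.4, 0.0]
finger_gap: 0.007
clock: 27.65
eef_pos: [0.439, -0.0272, 0.0841]
tool_rot: [-3.142, -0.0, -0.079]
force: [-0.8, -0.0, 0.9]
finger_gap: 0.002
```

View pics/w10.png

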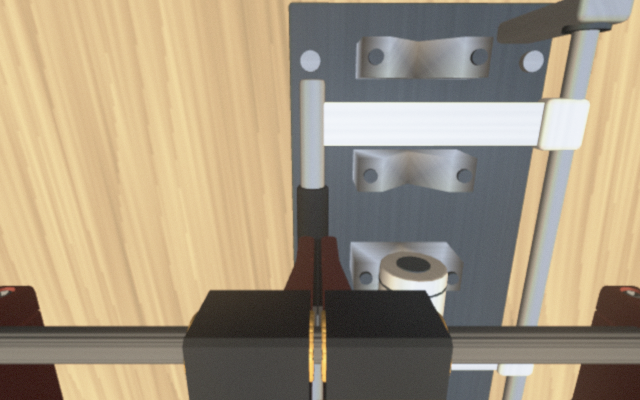

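```bash
python3 -m creep '{"dp":[[0,0,-0.002],[0,0,-0.002],[0,0,0],[0,0,0]],"twist":[0,0,0,0],"hand":[1,1,1,1]}'
python3 -m creep '{"dp":[[0,0,-0.002],[0,0,-0.002],[0,0,0],[0,0,0]],"twist":[0,0,0,0],"hand":[1,1,1,1]}'
```

```text
clock: 28.1
eef_pos: [0.4394, -0.0272, 0.0815]
tool_rot: [-3.139, -0.0, -0.079]
force: [-7.3, 0.7, 27.4]
finger_gap: 0.006
clock: 28.5
eef_pos: [0.4395, -0.0272, 0.0801]
tool_rot: [-3.136, 0.001, -0.081]
force: [-22.1, 2.0, 79.3]
finger_gap: 0.006
```

```bash
python3 -m creep '{"dp":[[0,0,0.01],[0,0,0.04],[0,0,0.045],[0,0,0.045],[0.004,-0.045,0.01],[0.004,-0.045,0],[0.004,-0.045,0],[0.004,-0.045,0]],"twist":[0,0,0,0,0,0,0,0],"hand":[1,1,1,1,-0.5,-0.5,-0.5,-0.5]}'
python3 -m creep '{"dp":[[0.004,-0.045,0],[0.004,-0.045,0],[0.004,-0.045,0],[0.004,-0.045,0],[0.004,-0.045,0],[0.004,-0.045,0],[0,0,0],[0,0,0]],"twist":[0,0,0,0,0,0,0,0],"hand":[-0.5,-0.5,-0.5,-0.5,-0.5,-0.5,-0.5,-0.5]}'
python3 - <<'E'
from h import *
snap('wrist','w11'); st(); snap('top','t2'); crop('t2',250,130,450,270,4,'c11')
E
```

```text
clock: 29.3
eef_pos: [0.4553, -0.2083, 0.2264]
tool_rot: [-3.141, -0.001, -0.077]
force: [0.2, 0.6, -0.3]
finger_gap: 0.33
clock: 30.1
eef_pos: [0.4781, -0.4782, 0.2254]
tool_rot: [-3.142, 0.001, -0.081]
force: [-0.4, 1.3, -0.2]
finger_gap: 0.754
{'clock': 30.15, 'eef_pos': [0.4789, -0.4767, 0.2255], 'tool_rot': [-3.1405, 0.0006, -0.079], 'force': [0.8079, 0.3708, 0.1483], 'finger_gap': 0.7527}
```

View pics/w11.png

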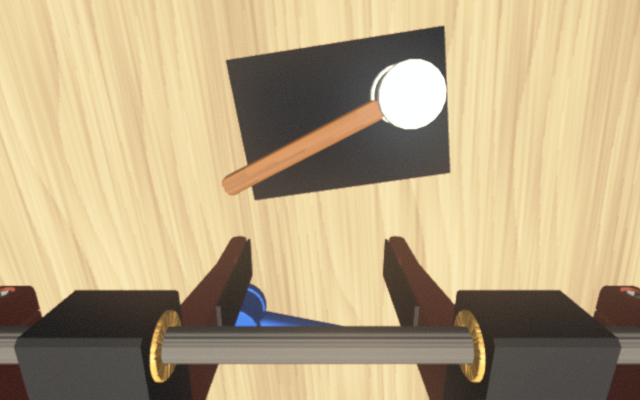

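View pics/c11.png

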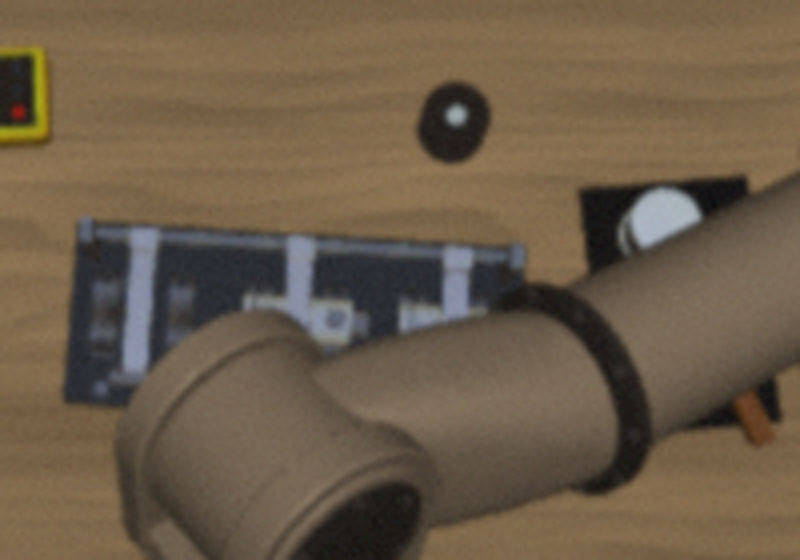

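The mallet has been knocked further from the robot: its head is now at wrist pixel (412,93), with the handle end at (232,186). I'll re-measure it.

```bash
python3 - <<'E'
from h import *
h=pt('w11',412,93.5,.063); print('head',h)
crop('w11',200,10,470,210,3,'c12')
for n,q in {'pad':((228,60),(443,26),(450,171),(255,199))}.items():
    c=[pt('w11',*x,.003) for x in q]; print(c,np.mean(c,0)); print([np.linalg.norm(c[i]-c[(i+1)%4]) for i in range(4)])
E
```

```text
head [ 0.5683 -0.4082  0.063 ]
[array([ 0.3985, -0.3627,  0.003 ]), array([ 0.6139, -0.3486,  0.003 ]), array([ 0.6248, -0.4955,  0.003 ]), array([ 0.4065, -0.5105,  0.003 ])] [ 0.510925 -0.429325  0.003   ]
[np.float64(0.21586099694016053), np.float64(0.14730383565949665), np.float64(0.2188147389916868), np.float64(0.1480163504481852)]
```

View pics/c12.png

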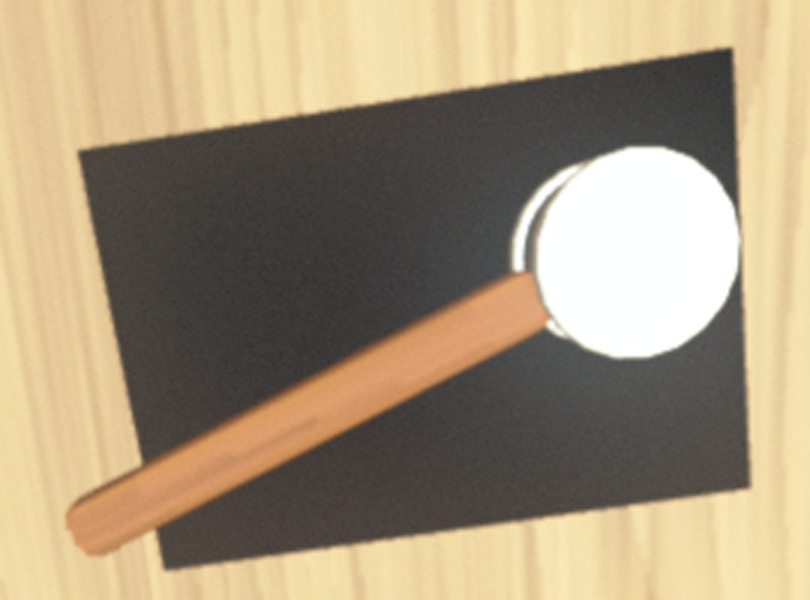

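```bash
python3 - <<'E'
from h import *
Q=lambda a,b,z:pt('w11',200+a/3,10+b/3,z)
h=Q(637,252,.063);print('head',h)
for u,l in (((515,276),(548,318)),((300,389),(325,428)),((150,467),(173,505))):
    a,b=Q(*u,.045),Q(*l,.045); m=(a+b)/2; print(m,np.linalg.norm(a-b),np.linalg.norm((m-h)[:2]),'yaw',np.arctan2(*(h-m)[1::-1]))
p=Q(532,297,.045);q=Q(161,486,.045);print('handle yaw',np.arctan2(*(p-q)[1::-1]))
print('end',Q(88,532,.04),np.linalg.norm(Q(88,532,.04)[:2]-h[:2]))
E
```

```text
head [ 0.5685 -0.4086  0.063 ]
[ 0.5404  -0.42015  0.045  ] 0.01668202625582399 0.03038112078248597 yaw 0.3899804212750027
[ 0.46935 -0.44925  0.045  ] 0.014806079832285123 0.10715943728855616 yaw 0.3890842795328273
[ 0.4177 -0.4706  0.045 ] 0.014418044250174827 0.16304796840193997 yaw 0.3900732834067695
handle yaw 0.3898701844893103
end [ 0.39   -0.4854  0.04  ] 0.19432058563106483
```

```bash
python3 -m creep '{"dp":[[0.005,0.006,0],[0.005,0.006,0],[0.005,0.006,0],[0.005,0.006,0],[0.005,0.006,0],[0.005,0.006,0],[0.006,0.006,0],[0.0055,0.0063,0]],"twist":[-7.9,-7.9,-7.9,-7.9,-7.9,-7.9,-7.9,-7.8],"hand":[-0.3,-0.3,-0.3,-0.3,-0.3,-0.3,-0.3,-0.3]}'
python3 -m creep '{"dp":[[0,0,-0.04],[0,0,-0.04],[0,0,-0.03],[0,0,0],[0,0,0]],"twist":[0,0,0,0,0],"hand":[-0.3,-0.3,-0.3,-0.3,-0.3]}'
python3 - <<'E'
from h import *
st()
E
```

```text
clock: 31.0
eef_pos: [0.5218, -0.4262, 0.2262]
tool_rot: [-3.14, 0.001, -1.183]
force: [-0.7, -0.0, 0.1]
finger_gap: 0.648
clock: 31.5
eef_pos: [0.5212, -0.4278, 0.1169]
tool_rot: [-3.141, 0.0, -1.179]
force: [0.4, 0.4, 0.5]
finger_gap: 0.648
{'clock': 31.5, 'eef_pos': [0.5212, -0.4278, 0.1169], 'tool_rot': [-3.1412, 0.0002, -1.1786], 'force': [0.3575, 0.4029, 0.5277], 'finger_gap': 0.6485}
```

```bash
python3 - <<'E'
from h import *
snap('wrist','w12')
E
```

```text
(no output)
```

View pics/w12.png

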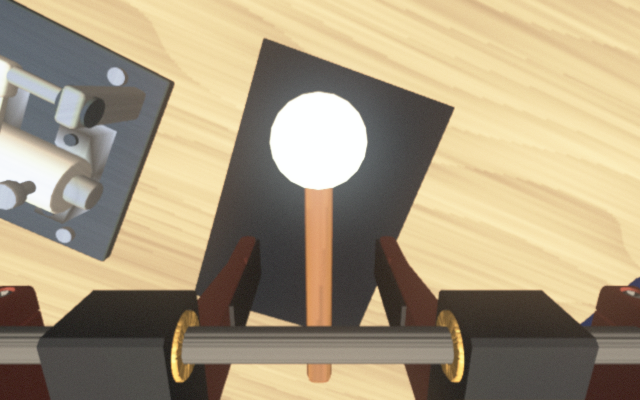

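```bash
python3 -m creep '{"dp":[[-0.0005,-0.0005,-0.035],[0,0,-0.035],[0,0,-0.022],[0,0,-0.01],[0,0,0],[0,0,0],[0,0,0]],"twist":[0,0,0,0,0,0,0],"hand":[-0.3,-0.3,-0.3,-0.3,-0.3,-0.3,-0.3]}'
python3 - <<'E'
from h import *
st()
E
```

```text
clock: 32.25
eef_pos: [0.5207, -0.4304, 0.0158]
tool_rot: [-3.141, -0.002, -1.18]
force: [-0.1, 0.3, 0.6]
finger_gap: 0.652
{'clock': 32.25, 'eef_pos': [0.5207, -0.4304, 0.0158], 'tool_rot': [-3.1405, -0.0023, -1.1802], 'force': [-0.1242, 0.2997, 0.5586], 'finger_gap': 0.652}
```

```bash
python3 -m creep '{"dp":[[-0.0003,0.001,-0.001],[0,0,0],[0,0,0],[0,0,0],[0,0,0],[0,0,0],[0,0,0],[0,0,0]],"twist":[0,0,0,0,0,0,0,0],"hand":[0.9,0.9,0.9,0.9,0.9,0.9,0.9,0.9]}' 60
python3 -m creep '{"dp":[[0,0,0.02],[0,0,0.04],[0,0,0.045],[0,0,0.045],[0,0,0],[0,0,0]],"twist":[0,0,0,0,0,0],"hand":[0.9,0.9,0.9,0.9,0.9,0.9]}' 60
python3 - <<'E'
from h import *
st(); snap('side','s6'); snap('wrist','w13'); crop('s6',300,150,460,350,3,'c13')
E
```

```text
clock: 33.05
eef_pos: [0.5197, -0.4286, 0.0132]
tool_rot: [3.142, -0.0, -1.18]
force: [0.6, -1.1, 0.4]
finger_gap: 0.224
clock: 33.65
eef_pos: [0.5196, -0.4283, 0.1641]
tool_rot: [-3.14, -0.0, -1.18]
force: [-0.7, -0.6, -5.2]
finger_gap: 0.223
{'clock': 33.65, 'eef_pos': [0.5196, -0.4283, 0.1641], 'tool_rot': [-3.1405, -0.0004, -1.1802], 'force': [-0.6767, -0.576, -5.1957], 'finger_gap': 0.2235}
```

View pics/c13.png

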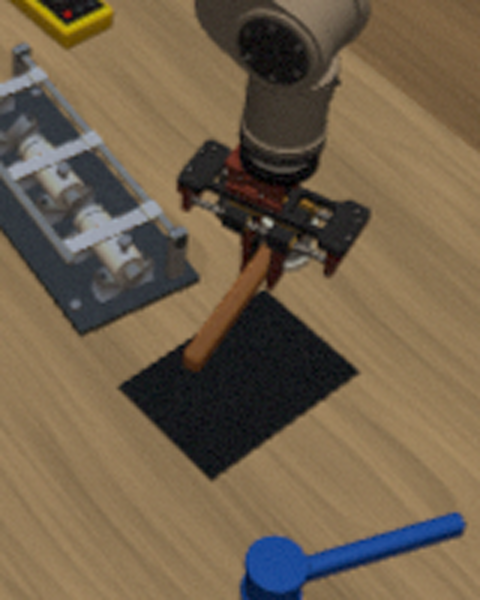

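View pics/w13.png

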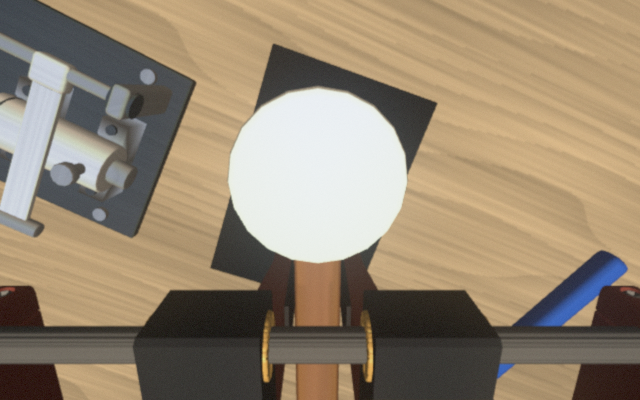

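```bash
python3 - <<'E'
from h import *
d=np.load('pics/w13.npz');e=d['eef'];f=np.array([np.cos(.39),np.sin(.39)])
for L,dz in((.053,.049),(.053,.044),(.053,.039),(.050,.049),(.056,.049)):
    X=np.r_[e[:2]+f*L,e[2]+dz]; q=np.r_[e[:2]+f*(L+.03),e[2]+dz];r=np.r_[e[:2]+f*(L-.03),e[2]+dz]
    print(L,dz,proj('w13',X),proj('w13',q),proj('w13',r))
E
```

```text
0.053 0.049 [316.1 180.5] [316.2  84.5] [316.  263.3]
0.053 0.044 [316.1 177. ] [316.2  84.7] [316.1 256.9]
0.053 0.039 [316.2 173.7] [316.3  84.9] [316.1 251. ]
0.05 0.049 [316.1 189.4] [316.1  94.8] [316.  270.9]
0.056 0.049 [316.1 171.6] [316.2  74.1] [316.  255.5]
```

```bash
python3 -m creep '{"dp":[[-0.023,0.0435,0],[-0.023,0.0435,0],[-0.023,0.0435,0],[-0.023,0.0435,0],[0,0,0],[0,0,0]],"twist":[-6.7,-6.7,-6.7,-6.8,0,0],"hand":[0.9,0.9,0.9,0.9,0.9,0.9]}'
python3 - <<'E'
from h import *
st()
def fx(p):
    d=p[:2]-np.array([.4927,-.0972]);c,s=np.cos(-.0785),np.sin(-.0785);return np.round([c*d[0]+s*d[1],-s*d[0]+c*d[1]],4)
for z in(.089,.091,.093):print(pt('w8',305,131,z),fx(pt('w8',305,131,z)),fx(pt('w8',309,273,z)))
snap('wrist','w14')
E
```

```text
clock: 34.35
eef_pos: [0.4272, -0.2519, 0.1617]
tool_rot: [3.139, 0.001, -1.646]
force: [0.9, -0.1, -3.6]
finger_gap: 0.222
{'clock': 34.35, 'eef_pos': [0.4272, -0.2519, 0.1617], 'tool_rot': [3.1388, 0.0013, -1.6461], 'force': [0.8818, -0.0854, -3.6387], 'finger_gap': 0.2219}
[ 0.4878 -0.1286  0.089 ] [-0.0024 -0.0317] [-0.0003 -0.1619]
[ 0.4878 -0.1284  0.091 ] [-0.0024 -0.0315] [-0.0002 -0.1608]
[ 0.4879 -0.1282  0.093 ] [-0.0024 -0.0313] [-0.0002 -0.1597]
```

View pics/w14.png

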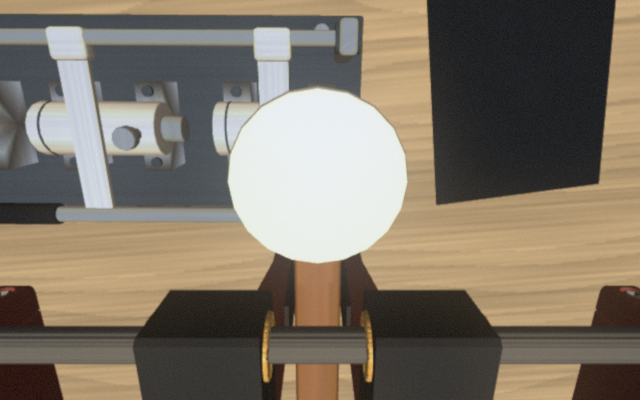

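```bash
python3 -m creep '{"dp":[[0,-0.0025,-0.025],[0,0,-0.02],[0,0,-0.006],[0,0,0],[0,0,0]],"twist":[0,0,0,0,0],"hand":[0.9,0.9,0.9,0.9,0.9]}'
python3 -m creep '{"dp":[[0,0,-0.003],[0,0,-0.003],[0,0,-0.003],[0,0,0]],"twist":[0,0,0,0],"hand":[0.9,0.9,0.9,0.9]}'
```

```text
clock: 34.9
eef_pos: [0.4278, -0.2582, 0.1127]
tool_rot: [-3.141, -0.001, -1.651]
force: [-0.5, -0.6, -4.8]
finger_gap: 0.223
clock: 35.3
eef_pos: [0.4276, -0.2567, 0.1028]
tool_rot: [3.141, 0.0, -1.649]
force: [-0.0, 0.7, -4.0]
finger_gap: 0.222
```

```bash
python3 -m creep '{"dp":[[0,0.002,-0.003],[0,0,-0.003],[0,0,-0.003],[0,0,0]],"twist":[0,0,0,0],"hand":[0.9,0.9,0.9,0.9]}'
python3 - <<'E'
from h import *
snap('wrist','w15')
E
```

```text
clock: 35.7
eef_pos: [0.4279, -0.2562, 0.0947]
tool_rot: [-3.14, -0.002, -1.651]
force: [-1.6, -2.7, 2.5]
finger_gap: 0.224
```

View pics/w15.png

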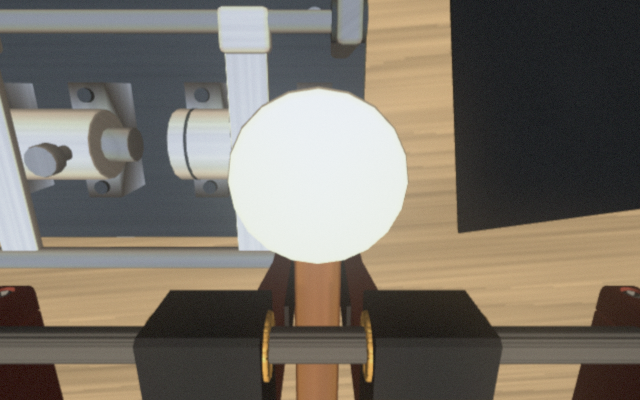

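```bash
python3 -m creep '{"dp":[[0,0,-0.002],[0,0,-0.002],[0,0,0]],"twist":[0,0,0],"hand":[0.9,0.9,0.9]}'
python3 -m creep '{"dp":[[0,0,-0.002],[0,0,-0.001],[0,0,0]],"twist":[0,0,0],"hand":[0.9,0.9,0.9]}'
```

```text
clock: 36.05
eef_pos: [0.428, -0.2561, 0.0908]
tool_rot: [-3.14, -0.002, -1.651]
force: [-2.6, -3.6, 7.6]
finger_gap: 0.229
clock: 36.35
eef_pos: [0.427, -0.2562, 0.0885]
tool_rot: [-3.141, -0.001, -1.652]
force: [-8.6, -0.2, 18.3]
finger_gap: 0.225
```

```bash
python3 - <<'E'
from h import *
snap('wrist','w16')
E
python3 -m creep '{"dp":[[0,0,-0.002],[0,0,-0.001],[0,0,0]],"twist":[0,0,0],"hand":[0.9,0.9,0.9]}'
python3 - <<'E'
from h import *
snap('wrist','w17')
E
```

```text
clock: 36.7
eef_pos: [0.426, -0.2562, 0.0854]
tool_rot: [3.141, -0.0, -1.652]
force: [-11.3, -0.5, 20.7]
finger_gap: 0.222
```

View pics/w17.png

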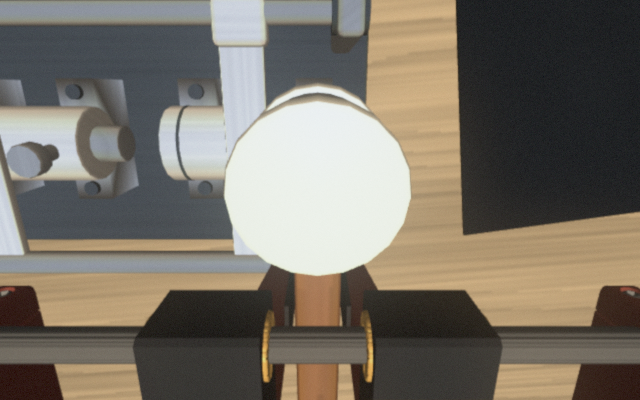

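```bash
python3 -m creep '{"dp":[[0,0,0.015],[0,0,0.03],[0,0,0.03],[0.008,-0.042,0],[0.008,-0.042,0],[0.008,-0.042,0],[0.008,-0.042,0],[0,0,0]],"twist":[0,0,0,0,0,0,0,0],"hand":[0.9,0.9,0.9,0.9,0.9,0.9,0.9,0.9]}'
python3 - <<'E'
from h import *
snap('wrist','w18'); st()
E
```

```text
clock: 37.55
eef_pos: [0.4586, -0.4278, 0.1588]
tool_rot: [3.141, -0.003, -1.654]
force: [-0.2, 0.3, -4.5]
finger_gap: 0.226
{'clock': 37.6, 'eef_pos': [0.4586, -0.4248, 0.1582], 'tool_rot': [3.1403, 0.0004, -1.6523], 'force': [-0.4549, 0.4016, -5.1497], 'finger_gap': 0.2251}
```

View pics/w18.png

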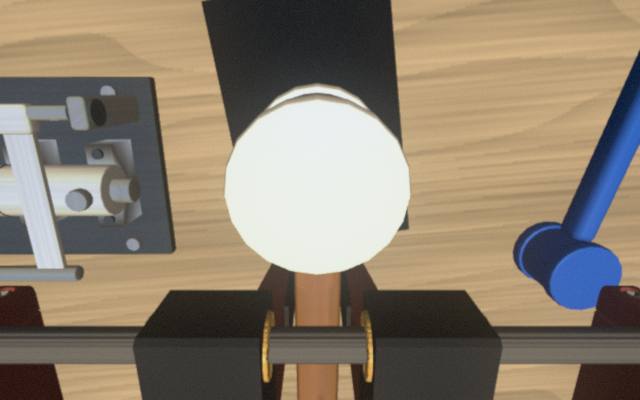

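```bash
python3 -m creep '{"dp":[[0,0,-0.03],[0,0,-0.04],[0,0,-0.04],[0,0,-0.02],[0,0,-0.008],[0,0,0],[0,0,0]],"twist":[0,0,0,0,0,0,0],"hand":[0.9,0.9,0.9,0.9,0.9,0.9,0.9]}'
python3 - <<'E'
from h import *
st()
E
```

```text
clock: 38.3
eef_pos: [0.4604, -0.4237, 0.0227]
tool_rot: [-3.14, -0.001, -1.649]
force: [-0.7, -0.2, -3.4]
finger_gap: 0.221
{'clock': 38.3, 'eef_pos': [0.4604, -0.4237, 0.0227], 'tool_rot': [-3.14, -0.0015, -1.6494], 'force': [-0.7028, -0.1554, -3.3973], 'finger_gap': 0.2205}
```

```bash
python3 -m creep '{"dp":[[0,0,-0.003],[0,0,-0.002],[0,0,0],[0,0,0]],"twist":[0,0,0,0],"hand":[0.9,0.9,0.9,0.9]}'
python3 -m creep '{"dp":[[0,0,0],[0,0,0],[0,0,0],[0,0,-0.004],[0,0,0],[0,0,0]],"twist":[0,0,0,0,0,0],"hand":[0.2,0.2,0.2,0.2,0.2,0.2]}'
python3 - <<'E'
from h import *
snap('wrist','w19'); st()
E
```

```text
clock: 38.7
eef_pos: [0.4598, -0.423, 0.0164]
tool_rot: [-3.141, -0.0, -1.65]
force: [-0.5, -0.5, -3.7]
finger_gap: 0.225
clock: 39.3
eef_pos: [0.4596, -0.4229, 0.012]
tool_rot: [3.141, 0.0, -1.65]
force: [-0.1, -0.0, -0.4]
finger_gap: 0.402
{'clock': 39.35, 'eef_pos': [0.4596, -0.4229, 0.012], 'tool_rot': [3.1415, 0.0, -1.6498], 'force': [-0.108, -0.0124, 0.0458], 'finger_gap': 0.4025}
```

View pics/w19.png

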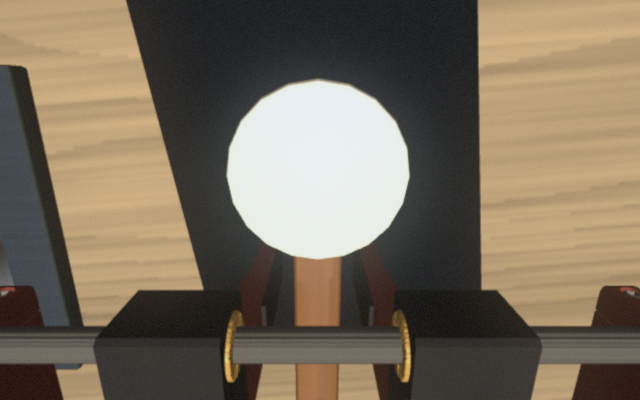

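```bash
python3 -m creep '{"dp":[[0.005,0,0.001],[0,0,0],[0,0,0],[0,0,0],[0,0,0],[0,0,0],[0,0,0],[0,0,0]],"twist":[0,0,0,0,0,0,0,0],"hand":[0.2,0.2,0.9,0.9,0.9,0.9,0.9,0.9]}' 60
python3 -m creep '{"dp":[[0,0,0.02],[0,0,0.04],[0,0,0.045],[0,0,0.045],[0,0,0],[0,0,0]],"twist":[0,0,0,0,0,0],"hand":[0.9,0.9,0.9,0.9,0.9,0.9]}'
python3 - <<'E'
from h import *
snap('wrist','w20'); st()
d=np.load('pics/w20.npz');e=d['eef'];y=-.079;f=np.array([np.cos(y),np.sin(y)])
for L in(.047,.050,.053):
    z=e[2]+.049
    print(L,[proj('w20',np.r_[e[:2]+f*l,z]) for l in(L+.03,L-.03)])
E
```

```text
clock: 40.15
eef_pos: [0.4646, -0.423, 0.0131]
tool_rot: [3.142, -0.0, -1.65]
force: [-0.9, -0.7, -0.2]
finger_gap: 0.222
clock: 40.75
eef_pos: [0.4647, -0.4227, 0.1641]
tool_rot: [-3.14, 0.0, -1.65]
force: [-0.0, 0.2, -5.3]
finger_gap: 0.225
{'clock': 40.8, 'eef_pos': [0.4644, -0.4218, 0.1625], 'tool_rot': [3.1409, 0.0019, -1.6494], 'force': [-0.3402, -0.1966, -5.2479], 'finger_gap': 0.2247}
0.047 [array([318.8, 104.5]), array([318.4, 278.2])]
0.05 [array([318.8,  94.4]), array([318.4, 270.6])]
0.053 [array([318.8,  84.1]), array([318.4, 263. ])]
```

View pics/w20.png

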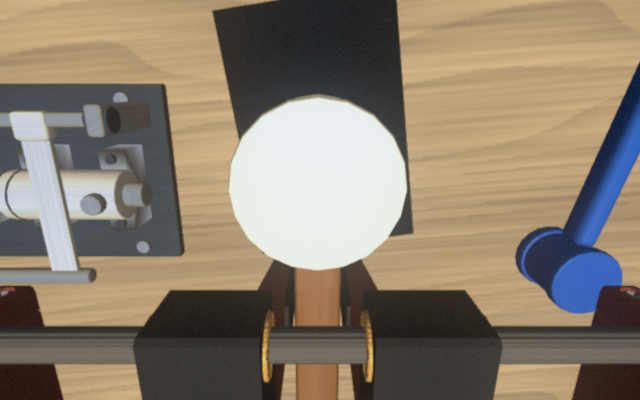

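```bash
python3 -m creep '{"dp":[[-0.004,0.0425,0],[-0.004,0.0425,0],[-0.004,0.0425,0],[-0.004,0.0425,0],[-0.004,0.0425,0],[-0.004,0.0425,0],[-0.0025,0.0425,0],[0,0,0]],"twist":[0,0,0,0,0,0,0,0],"hand":[0.9,0.9,0.9,0.9,0.9,0.9,0.9,0.9]}'
python3 -m creep '{"dp":[[0,0,-0.02],[0,0,-0.02],[0,0,-0.01],[0,0,0],[0,0,0],[0,0,0]],"twist":[0,0,0,0,0,0],"hand":[0.9,0.9,0.9,0.9,0.9,0.9]}'
python3 - <<'E'
from h import *
snap('wrist','w21'); st()
E
```

```text
clock: 41.6
eef_pos: [0.4367, -0.1179, 0.1607]
tool_rot: [3.135, 0.004, -1.64]
force: [0.3, -0.0, -3.8]
finger_gap: 0.22
clock: 42.2
eef_pos: [0.4385, -0.1259, 0.1136]
tool_rot: [-3.141, -0.0, -1.65]
force: [-0.6, -0.5, -4.3]
finger_gap: 0.225
{'clock': 42.25, 'eef_pos': [0.4386, -0.1258, 0.1137], 'tool_rot': [-3.1406, -0.0002, -1.6501], 'force': [-0.0009, 0.4162, -4.2056], 'finger_gap': 0.2263}
```

View pics/w21.png

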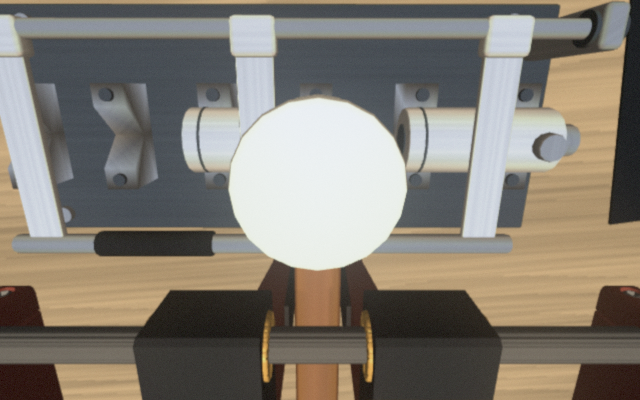

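```bash
python3 -m creep '{"dp":[[0,0,-0.004],[0,0,-0.004],[0,0,-0.003],[0,0,-0.003],[0,0,-0.003],[0,0,-0.002],[0,0,-0.002],[0,0,0]],"twist":[0,0,0,0,0,0,0,0],"hand":[0.9,0.9,0.9,0.9,0.9,0.9,0.9,0.9]}'
python3 -m creep '{"dp":[[0,0,-0.002],[0,0,0],[0,0,0]],"twist":[0,0,0],"hand":[0.9,0.9,0.9]}'
```

```text
clock: 43.05
eef_pos: [0.4387, -0.1255, 0.0923]
tool_rot: [-3.141, 0.0, -1.65]
force: [-1.1, 2.1, 3.0]
finger_gap: 0.225
clock: 43.35
eef_pos: [0.4387, -0.1257, 0.0907]
tool_rot: [-3.14, 0.0, -1.65]
force: [-3.2, 3.2, 9.5]
finger_gap: 0.224
```

```bash
python3 -m creep '{"dp":[[0,0,-0.0015],[0,0,0],[0,0,0]],"twist":[0,0,0],"hand":[0.9,0.9,0.9]}'
python3 -m creep '{"dp":[[0,0,-0.001],[0,0,0],[0,0,0]],"twist":[0,0,0],"hand":[0.9,0.9,0.9]}'
```

```text
clock: 43.65
eef_pos: [0.4382, -0.1258, 0.0893]
tool_rot: [-3.141, 0.001, -1.65]
force: [-5.6, 3.0, 14.5]
finger_gap: 0.222
clock: 43.95
eef_pos: [0.4377, -0.1257, 0.0883]
tool_rot: [3.141, 0.001, -1.651]
force: [-7.4, 3.6, 15.9]
finger_gap: 0.222
```

```bash
python3 -m creep '{"dp":[[0,0,0.015],[0,0,0.03],[0,-0.03,0.02],[0.003,-0.045,0],[0.003,-0.045,0],[0,0,0],[0,0,0]],"twist":[0,0,0,0,0,0,0],"hand":[0.9,0.9,0.9,0.9,0.9,0.9,0.9]}'
python3 - <<'E'
from h import *
snap('wrist','w22'); st(); snap('side','s7'); crop('s7',280,160,380,260,6,'c14'); crop('w22',0,60,250,260,3,'c15')
E
```

```text
clock: 44.65
eef_pos: [0.4431, -0.2469, 0.1523]
tool_rot: [3.141, -0.0, -1.654]
force: [-0.6, 0.0, -4.6]
finger_gap: 0.222
{'clock': 44.7, 'eef_pos': [0.4435, -0.2453, 0.152], 'tool_rot': [3.1405, 0.0007, -1.651], 'force': [0.0933, 0.0215, -4.5483], 'finger_gap': 0.2222}
```

View pics/c15.png

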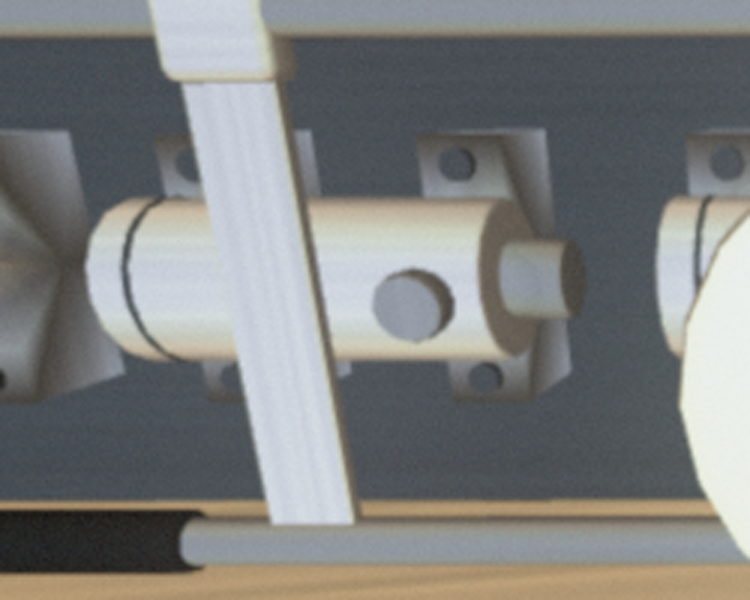

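View pics/c14.png

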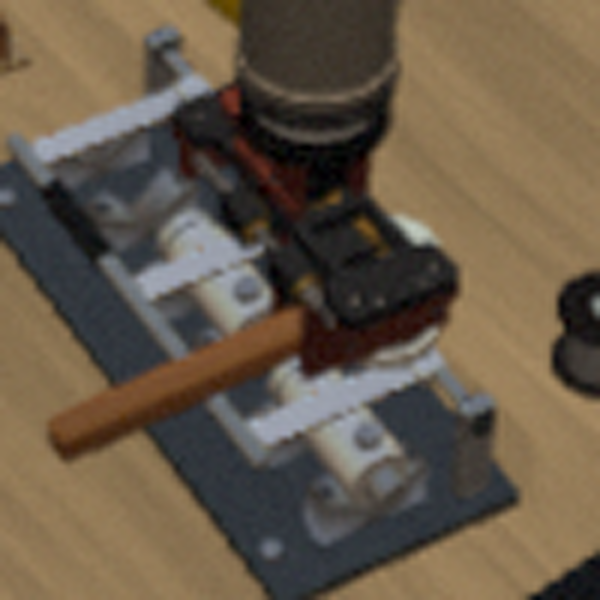

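```bash
python3 - <<'E'
from h import *
def fx(p):
    d=p[:2]-np.array([.4927,-.0972]);c,s=np.cos(-.0785),np.sin(-.0785);return np.round([c*d[0]+s*d[1],-s*d[0]+c*d[1]],4)
for z in (.0813,.0853): print(z,'pin2',fx(pt('w22',136,160.7,z)))
print('rear mid',fx(pt('w22',105/3,60+275/3,.0723)))
# pin1 from w20 (93,204)
for z in (.0813,.0853): print(z,'pin1',fx(pt('w20',93,204,z)))
E
```

```text
0.0813 pin2 [-0.0009 -0.033 ]
0.0853 pin2 [-0.0002 -0.035 ]
rear mid [0.0039 0.0395]
0.0813 pin1 [ 0.0002 -0.1646]
0.0853 pin1 [ 0.0014 -0.1673]
```

Both pin heads now sit on their sleeves; pin 2 is at crop (408,302) with no shank showing. I'll return the mallet to the pad.

```bash
python3 -m creep '{"dp":[[0.004,-0.045,0],[0.004,-0.045,0],[0.004,-0.045,0],[0.004,-0.045,0],[0,0,-0.03],[0,0,-0.04],[0,0,-0.03],[0,0,0]],"twist":[0,0,0,0,0,0,0,0],"hand":[0.9,0.9,0.9,0.9,0.9,0.9,0.9,0.9]}'
python3 -m creep '{"dp":[[0,0,-0.015],[0,0,-0.01],[0,0,0],[0,0,0]],"twist":[0,0,0,0],"hand":[0.9,0.9,0.9,0.9]}'
python3 - <<'E'
from h import *
st()
E
```

```text
clock: 45.55
eef_pos: [0.4594, -0.4207, 0.0479]
tool_rot: [3.135, 0.006, -1.646]
force: [-0.4, 0.7, -4.9]
finger_gap: 0.224
clock: 45.95
eef_pos: [0.4606, -0.4256, 0.0283]
tool_rot: [-3.141, -0.001, -1.649]
force: [0.6, 0.2, -4.0]
finger_gap: 0.224
{'clock': 45.95, 'eef_pos': [0.4606, -0.4256, 0.0283], 'tool_rot': [-3.1409, -0.0006, -1.6495], 'force': [0.567, 0.2031, -3.9799], 'finger_gap': 0.2243}
```

```bash
python3 -m creep '{"dp":[[0,0,-0.006],[0,0,-0.004],[0,0,-0.003],[0,0,0],[0,0,0]],"twist":[0,0,0,0,0],"hand":[0.9,0.9,0.9,0.9,0.9]}'
python3 -m creep '{"dp":[[0,0,0],[0,0,0],[0,0,0],[0,0,0],[0,0,0.03],[0,0,0.045],[0,0,0.045],[0,0,0.045]],"twist":[0,0,0,0,0,0,0,0],"hand":[-0.1,-0.1,-0.1,-0.1,-0.1,-0.1,-0.1,-0.1]}'
python3 - <<'E'
from h import *
st(); snap('wrist','w23')
E
```

```text
clock: 46.45
eef_pos: [0.4601, -0.4255, 0.0146]
tool_rot: [3.142, -0.0, -1.65]
force: [-0.1, 0.3, -5.3]
finger_gap: 0.226
clock: 47.25
eef_pos: [0.4598, -0.4255, 0.1814]
tool_rot: [3.141, -0.0, -1.65]
force: [0.6, -0.1, -0.1]
finger_gap: 0.552
{'clock': 47.25, 'eef_pos': [0.4598, -0.4255, 0.1814], 'tool_rot': [3.1415, -0.0001, -1.6503], 'force': [0.6171, -0.1398, -0.1301], 'finger_gap': 0.5519}
```

View pics/w23.png

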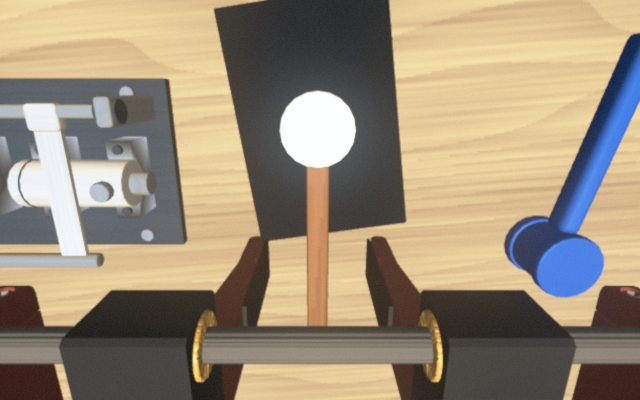

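```bash
python3 -m creep '{"dp":[[-0.002,0.036,0],[-0.002,0.036,0],[-0.002,0.036,0],[-0.002,0.036,0],[-0.002,0.036,0],[-0.002,0.036,0],[-0.002,0.036,0],[-0.002,0.036,0]],"twist":[8,8.2,8.2,8.2,8.2,8.2,8.2,8.2],"hand":[-0.1,-0.1,-0.1,-0.1,-0.1,-0.1,-0.1,-0.1]}'
python3 -m creep '{"dp":[[-0.002,0.036,0],[-0.002,0.036,0],[-0.002,0.036,0],[0,0,0],[0,0,0],[0,0,0]],"twist":[8.2,8.2,8.2,0,0,0],"hand":[-0.1,-0.1,-0.1,-0.1,-0.1,-0.1]}'
python3 - <<'E'
from h import *
st()
E
```

```text
clock: 48.1
eef_pos: [0.4439, -0.1361, 0.1796]
tool_rot: [-3.141, -0.0, -0.503]
force: [1.2, 0.7, 0.6]
finger_gap: 0.55
clock: 48.7
eef_pos: [0.4382, -0.0306, 0.1797]
tool_rot: [3.141, -0.0, -0.082]
force: [0.6, 0.0, -0.2]
finger_gap: 0.551
{'clock': 48.7, 'eef_pos': [0.4382, -0.0306, 0.1797], 'tool_rot': [3.1414, -0.0004, -0.082], 'force': [0.5782, 0.0178, -0.2233], 'finger_gap': 0.5515}
```

```bash
python3 -m creep '{"dp":[[0,0.003,-0.03],[0,0,-0.04],[0,0,-0.03],[0,0,-0.018],[0,0,-0.006],[0,0,0],[0,0,0]],"twist":[0.2,0,0,0,0,0,0],"hand":[-0.1,-0.1,-0.1,-0.1,-0.1,-0.1,-0.1]}'
python3 -m creep '{"dp":[[0,0,0],[0,0,0],[0,0,0],[0,0,0],[0,0,0],[0,0,0]],"twist":[0,0,0,0,0,0],"hand":[0.95,0.95,0.95,0.95,0.95,0.95]}' 25
python3 - <<'E'
from h import *
st()
E
```

```text
clock: 49.4
eef_pos: [0.4389, -0.0272, 0.0564]
tool_rot: [3.142, -0.001, -0.077]
force: [0.4, 0.4, -0.4]
finger_gap: 0.549
clock: 50.0
eef_pos: [0.4366, -0.0261, 0.0555]
tool_rot: [-3.141, 0.003, -0.075]
force: [-4.6, 1.2, 7.0]
finger_gap: 0.176
{'clock': 50.0, 'eef_pos': [0.4366, -0.0261, 0.0555], 'tool_rot': [-3.1406, 0.0029, -0.0754], 'force': [-4.6485, 1.24, 7.0263], 'finger_gap': 0.1763}
```

```bash
python3 -m creep '{"dp":[[0.0024,0,0.024],[0.007,-0.0006,0.023],[0.0115,-0.001,0.021],[0.0155,-0.0012,0.018],[0.0187,-0.0015,0.015],[0.0213,-0.0017,0.011],[0,0,0]],"twist":[0,0,0,0,0,0,0],"hand":[0.95,0.95,0.95,0.95,0.95,0.95,0.95]}'
cat >> h.py <<'E'
def ang():
    s=manip.read_state();x=s['eef_pos'];d=np.array(x[:2])-[.4978,-.0324];c,n=np.cos(-.0785),np.sin(-.0785)
    fx=c*d[0]+n*d[1]-.06;z=x[2]+.019-.075;print('a',np.arctan2(z,-fx),'r',np.hypot(fx,z),'y',-n*d[0]+c*d[1])
E
python3 - <<'E'
from h import *
ang()
E
```

```text
clock: 50.7
eef_pos: [0.5139, -0.033, 0.1702]
tool_rot: [-3.139, 0.004, -0.076]
force: [-16.6, 2.4, 38.7]
finger_gap: 0.174
a 1.2035766697244594 r 0.12231433162965656 y 0.0007042027198479562
```

```bash
python3 -m creep '{"dp":[[0,0,0.003],[0,0,0]],"twist":[0,0],"hand":[0.95,0.95]}'
python3 -m creep '{"dp":[[0.023,-0.0018,0.0075],[0.0238,-0.002,0.002],[0.0237,-0.002,-0.003],[0.0226,-0.0018,-0.0077],[0,0,0]],"twist":[0,0,0,0,0],"hand":[0.95,0.95,0.95,0.95,0.95]}'
python3 - <<'E'
from h import *
ang()
E
```

```text
clock: 50.9
eef_pos: [0.5139, -0.033, 0.1705]
tool_rot: [3.141, 0.001, -0.076]
force: [-3.4, -1.6, 3.1]
finger_gap: 0.173
clock: 51.4
eef_pos: [0.61, -0.041, 0.1686]
tool_rot: [3.139, -0.002, -0.075]
force: [2.0, -1.7, -1.4]
finger_gap: 0.178
a 2.007186151537982 r 0.12424865391613654 y 0.00023981600923370962
```

```bash
python3 -m creep '{"dp":[[0.0206,-0.0016,-0.012],[0.0178,-0.0014,-0.016],[0.0143,-0.0011,-0.0192],[0.0102,-0.0008,-0.0217],[0,0,0]],"twist":[0,0,0,0,0],"hand":[0.95,0.95,0.95,0.95,0.95]}'
python3 - <<'E'
from h import *
ang()
E
```

```text
clock: 51.9
eef_pos: [0.6702, -0.0456, 0.098]
tool_rot: [3.139, 0.002, -0.076]
force: [0.7, -3.9, -5.1]
finger_gap: 0.177
a 2.785573210855202 r 0.12046008322486927 y 0.0003850207222124546
```

```bash
python3 -m creep '{"dp":[[0.001,0,-0.005],[0,0,0],[0,0,0],[0,0,0],[0,0,0],[0,0,0.03],[0,0,0.045],[0,0,0.045]],"twist":[0,0,0,0,0,0,0,0],"hand":[0.95,0.95,-0.1,-0.1,-0.1,-0.1,-0.1,-0.1]}'
python3 -m creep '{"dp":[[-0.035,-0.035,0.01],[-0.045,-0.045,0],[-0.045,-0.045,0],[-0.045,-0.015,0],[-0.005,0,0],[0,0,0],[0,0,0]],"twist":[0,0,0,0,0,0,0],"hand":[-0.36,-0.36,-0.36,-0.36,-0.36,-0.36,-0.36]}'
python3 - <<'E'
from h import *
st(); snap('wrist','w24'); snap('side','s8'); crop('s8',250,100,400,260,4,'c16')
E
```

```text
clock: 52.7
eef_pos: [0.6712, -0.0443, 0.2166]
tool_rot: [-3.141, 0.001, -0.075]
force: [1.0, 0.2, 0.2]
finger_gap: 0.548
clock: 53.4
eef_pos: [0.5178, -0.164, 0.2258]
tool_rot: [-3.141, -0.001, -0.073]
force: [1.0, -0.2, 0.1]
finger_gap: 0.681
{'clock': 53.4, 'eef_pos': [0.5178, -0.164, 0.2258], 'tool_rot': [-3.1411, -0.0014, -0.0731], 'force': [0.9508, -0.2176, 0.1255], 'finger_gap': 0.6812}
```

View pics/w24.png

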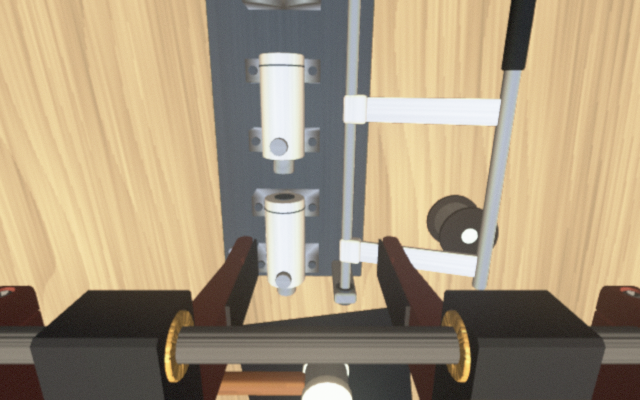

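View pics/c16.png

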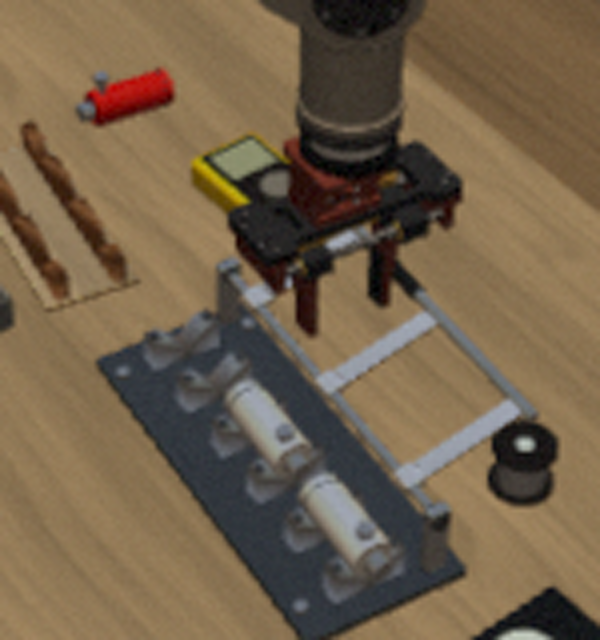

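```bash
python3 -m creep '{"dp":[[-0.018,-0.031,0],[-0.0175,-0.031,0],[0,0,-0.035],[0,0,-0.045],[0,0,-0.035],[0,0,0],[0,0,0]],"twist":[-0.3,0,0,0,0,0,0],"hand":[-0.36,-0.36,-0.36,-0.36,-0.36,-0.36,-0.36]}'
python3 - <<'E'
from h import *
st()
E
```

```text
clock: 54.2
eef_pos: [0.4813, -0.2275, 0.1106]
tool_rot: [3.141, 0.001, -0.08]
force: [0.2, 0.1, 0.9]
finger_gap: 0.679
{'clock': 54.2, 'eef_pos': [0.4813, -0.2275, 0.1106], 'tool_rot': [3.1408, 0.0011, -0.0801], 'force': [0.1901, 0.0627, 0.9236], 'finger_gap': 0.6794}
```

```bash
python3 -m creep '{"dp":[[0.001,0.0015,-0.03],[0,0,-0.03],[0,0,-0.013],[0,0,-0.004],[0,0,0],[0,0,0]],"twist":[0,0,0,0,0,0],"hand":[-0.36,-0.36,-0.36,-0.36,-0.36,-0.36]}'
python3 - <<'E'
from h import *
st()
E
python3 -m creep '{"dp":[[0,0,0],[0,0,0],[0,0,0],[0,0,0],[0,0,0.02],[0,0,0.04],[0,0,0.045],[0,0,0.045]],"twist":[0,0,0,0,0,0,0,0],"hand":[0.5,0.5,0.5,0.5,0.5,0.5,0.5,0.5]}' 40
```

```text
clock: 54.8
eef_pos: [0.4828, -0.2263, 0.0348]
tool_rot: [3.141, -0.002, -0.081]
force: [0.3, 0.1, -0.0]
finger_gap: 0.68
{'clock': 54.8, 'eef_pos': [0.4828, -0.2263, 0.0348], 'tool_rot': [3.1411, -0.0022, -0.0806], 'force': [0.2597, 0.1243, -0.046], 'finger_gap': 0.68}
clock: 55.6
eef_pos: [0.4804, -0.2253, 0.1841]
tool_rot: [-3.141, 0.003, -0.081]
force: [0.9, 0.2, -4.8]
finger_gap: 0.451
```

```bash
python3 -m creep '{"dp":[[0.002,0.044,0],[0.002,0.044,0],[0.002,0.044,0],[0.002,0.044,0],[0.002,0.044,0],[0.002,0.044,0],[0.002,0.044,0],[0.002,0.044,0]],"twist":[7.2,7.2,7.2,7.2,7.2,7.2,7.2,7.2],"hand":[0.5,0.5,0.5,0.5,0.5,0.5,0.5,0.5]}'
python3 -m creep '{"dp":[[0.002,0.044,0],[0.002,0.044,0],[0.002,0.044,0],[0.002,0.044,0],[0.002,0.044,0],[0.002,0.044,0],[0,0,0],[0,0,0]],"twist":[7.2,7.2,7.2,7.3,0,0,0,0],"hand":[0.5,0.5,0.5,0.5,0.5,0.5,0.5,0.5]}'
python3 - <<'E'
from h import *
st(); snap('wrist','w25')
E
```

```text
clock: 56.4
eef_pos: [0.4966, 0.1277, 0.183]
tool_rot: [-3.141, 0.001, 0.93]
force: [1.3, 0.6, -4.9]
finger_gap: 0.447
clock: 57.2
eef_pos: [0.5084, 0.3908, 0.1819]
tool_rot: [-3.14, 0.002, 1.432]
force: [-0.8, -1.2, -4.2]
finger_gap: 0.447
{'clock': 57.2, 'eef_pos': [0.5084, 0.3908, 0.1819], 'tool_rot': [-3.1401, 0.0024, 1.4316], 'force': [-0.7787, -1.222, -4.189], 'finger_gap': 0.4475}
```

View pics/w25.png

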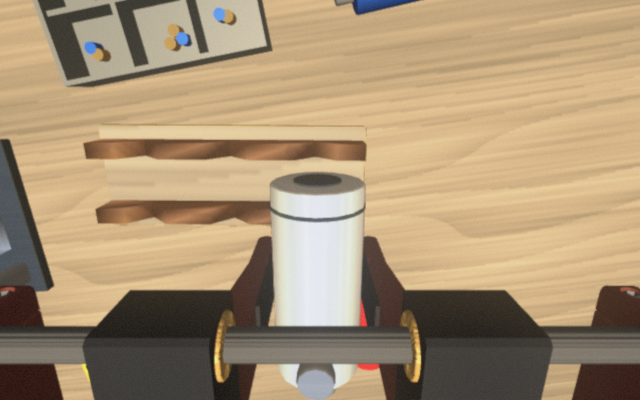

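```bash
python3 -m creep '{"dp":[[0,-0.002,-0.03],[0,0,-0.045],[0,0,-0.035],[0,0,-0.01],[0,0,0],[0,0,0],[0,0,0]],"twist":[-0.1,0,0,0,0,0,0],"hand":[0.5,0.5,0.5,0.5,0.5,0.5,0.5]}'
python3 - <<'E'
from h import *
st()
E
```

```text
clock: 57.95
eef_pos: [0.5113, 0.3888, 0.0658]
tool_rot: [3.139, -0.003, 1.427]
force: [0.9, -1.0, -5.1]
finger_gap: 0.447
{'clock': 57.95, 'eef_pos': [0.5113, 0.3888, 0.0658], 'tool_rot': [3.1391, -0.0029, 1.4267], 'force': [0.8857, -0.9654, -5.1127], 'finger_gap': 0.4475}
```

```bash
python3 -m creep '{"dp":[[-0.003,-0.0004,-0.015],[0,0,-0.012],[0,0,-0.006],[0,0,-0.003],[0,0,-0.002],[0,0,0],[0,0,0]],"twist":[0.1,0,0,0,0,0,0],"hand":[0.5,0.5,0.5,0.5,0.5,0.5,0.5]}'
python3 - <<'E'
from h import *
st()
E
```

```text
clock: 58.65
eef_pos: [0.5062, 0.3887, 0.0277]
tool_rot: [-3.14, -0.002, 1.429]
force: [-8.0, -1.9, 18.5]
finger_gap: 0.443
{'clock': 58.65, 'eef_pos': [0.5062, 0.3887, 0.0277], 'tool_rot': [-3.1398, -0.0015, 1.429], 'force': [-7.9756, -1.874, 18.4743], 'finger_gap': 0.4428}
```

Seated (18 N upward). I'll release it and go for the second.

```bash
python3 -m creep '{"dp":[[0,0,0.001],[0,0,0],[0,0,0],[0,0,0],[0,0,0],[0,0,0.03],[0,0,0.045],[0,0,0.045]],"twist":[0,0,0,0,0,0,0,0],"hand":[-0.36,-0.36,-0.36,-0.36,-0.36,-0.36,-0.36,-0.36]}'
python3 -m creep '{"dp":[[0,-0.035,0.04],[0,-0.035,0],[0,-0.04,0],[0,-0.045,0],[0,-0.045,0],[0,-0.045,0],[0,-0.045,0],[0,-0.045,0]],"twist":[0,0,-7.8,-7.8,-7.8,-7.8,-7.8,-7.8],"hand":[-0.36,-0.36,-0.36,-0.36,-0.36,-0.36,-0.36,-0.36]}'
python3 -m creep '{"dp":[[-0.003,-0.045,0],[-0.003,-0.045,0],[-0.003,-0.045,0],[-0.003,-0.015,0],[0,0,0],[0,0,0],[0,0,0]],"twist":[-7.8,-7.8,-7.8,-7.8,-7.8,-0.6,0],"hand":[-0.36,-0.36,-0.36,-0.36,-0.36,-0.36,-0.36]}'
python3 - <<'E'
from h import *
st(); snap('wrist','w26')
E
```

```text
clock: 59.45
eef_pos: [0.5063, 0.3873, 0.1471]
tool_rot: [-3.141, 0.002, 1.429]
force: [-0.1, 1.2, -0.4]
finger_gap: 0.682
clock: 60.25
eef_pos: [0.5065, 0.0531, 0.1842]
tool_rot: [-3.141, -0.001, 0.607]
force: [0.1, 0.2, 0.1]
finger_gap: 0.684
clock: 60.95
eef_pos: [0.4948, -0.0947, 0.1839]
tool_rot: [3.141, 0.0, -0.075]
force: [-0.1, -0.8, -0.2]
finger_gap: 0.68
{'clock': 60.95, 'eef_pos': [0.4948, -0.0947, 0.1839], 'tool_rot': [3.1414, 0.0002, -0.0751], 'force': [-0.1084, -0.8115, -0.2297], 'finger_gap': 0.68}
```

View pics/w26.png

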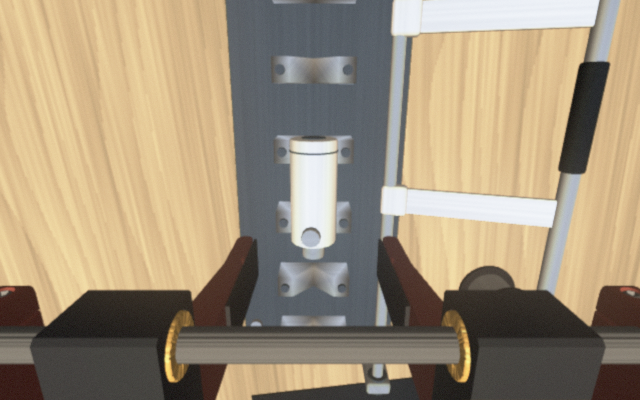

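```bash
python3 -m creep '{"dp":[[-0.002,-0.001,-0.03],[0,0,-0.045],[0,0,-0.03],[0,0,0],[0,0,0],[0,0,0]],"twist":[-0.2,0,0,0,0,0],"hand":[-0.36,-0.36,-0.36,-0.36,-0.36,-0.36]}'
python3 -m creep '{"dp":[[0,0,-0.025],[0,0,-0.015],[0,0,-0.005],[0,0,0],[0,0,0],[0,0,0]],"twist":[0,0,0,0,0,0],"hand":[-0.36,-0.36,-0.36,-0.36,-0.36,-0.36]}'
python3 - <<'E'
from h import *
st()
E
```

```text
clock: 61.6
eef_pos: [0.494, -0.0963, 0.0806]
tool_rot: [-3.141, -0.003, -0.081]
force: [-0.0, 0.5, -1.5]
finger_gap: 0.679
clock: 62.2
eef_pos: [0.4935, -0.0962, 0.035]
tool_rot: [-3.141, -0.002, -0.082]
force: [0.0, 1.2, -0.4]
finger_gap: 0.681
{'clock': 62.2, 'eef_pos': [0.4935, -0.0962, 0.035], 'tool_rot': [-3.1414, -0.0018, -0.0822], 'force': [0.0214, 1.1672, -0.4277], 'finger_gap': 0.6813}
```

```bash
python3 -m creep '{"dp":[[0,0,0],[0,0,0],[0,0,0],[0,0,0],[0,0,0.02],[0,0,0.045],[0,0,0.045],[0,0,0.04]],"twist":[0,0,0,0,0,0,0,0],"hand":[0.5,0.5,0.5,0.5,0.5,0.5,0.5,0.5]}' 40
python3 -m creep '{"dp":[[0,0.037,0],[0,0.037,0],[0,0.037,0],[0,0.037,0],[0,0.037,0],[0,0.037,0],[0,0.037,0],[0,0.037,0]],"twist":[7.9,7.9,7.9,7.9,7.9,7.9,7.9,7.9],"hand":[0.5,0.5,0.5,0.5,0.5,0.5,0.5,0.5]}'
python3 -m creep '{"dp":[[0.001,0.037,0],[0.001,0.037,0],[0.001,0.037,0],[0,0,0],[0,0,0],[0,0,0]],"twist":[7.9,7.9,7.6,0,0,0],"hand":[0.5,0.5,0.5,0.5,0.5,0.5]}'
python3 - <<'E'
from h import *
st()
E
```

```text
clock: 63.0
eef_pos: [0.4919, -0.0963, 0.1853]
tool_rot: [3.141, 0.001, -0.083]
force: [1.1, 0.6, -3.8]
finger_gap: 0.451
clock: 63.8
eef_pos: [0.4916, 0.201, 0.1834]
tool_rot: [-3.141, 0.001, 1.026]
force: [0.6, -0.2, -5.3]
finger_gap: 0.445
clock: 64.4
eef_pos: [0.4955, 0.3091, 0.1834]
tool_rot: [-3.141, 0.002, 1.427]
force: [0.9, -0.6, -3.4]
finger_gap: 0.447
{'clock': 64.4, 'eef_pos': [0.4955, 0.3091, 0.1834], 'tool_rot': [-3.1408, 0.0018, 1.4266], 'force': [0.8524, -0.6117, -3.37], 'finger_gap': 0.4471}
```

```bash
python3 -m creep '{"dp":[[0.001,0.0028,-0.03],[0,0,-0.045],[0,0,-0.035],[0,0,-0.01],[0,0,0],[0,0,0],[0,0,0]],"twist":[0.1,0,0,0,0,0,0],"hand":[0.5,0.5,0.5,0.5,0.5,0.5,0.5]}'
python3 - <<'E'
from h import *
st()
E
```

```text
clock: 65.1
eef_pos: [0.4982, 0.3142, 0.0661]
tool_rot: [3.139, -0.003, 1.43]
force: [-0.1, 0.4, -4.5]
finger_gap: 0.449
{'clock': 65.1, 'eef_pos': [0.4982, 0.3142, 0.0661], 'tool_rot': [3.1391, -0.0026, 1.4302], 'force': [-0.1447, 0.393, -4.4599], 'finger_gap': 0.4493}
```

```bash
python3 -m creep '{"dp":[[-0.001,-0.002,-0.015],[0,0,-0.012],[0,0,-0.006],[0,0,-0.003],[0,0,0],[0,0,0]],"twist":[0,0,0,0,0,0],"hand":[0.5,0.5,0.5,0.5,0.5,0.5]}'
python3 - <<'E'
from h import *
st()
E
```

```text
clock: 65.7
eef_pos: [0.4948, 0.3114, 0.0281]
tool_rot: [-3.139, 0.001, 1.43]
force: [-4.6, -1.3, 4.5]
finger_gap: 0.451
{'clock': 65.7, 'eef_pos': [0.4948, 0.3114, 0.0281], 'tool_rot': [-3.1395, 0.0006, 1.4302], 'force': [-4.5719, -1.3483, 4.5404], 'finger_gap': 0.4509}
```

```bash
python3 -m creep '{"dp":[[0,0,0],[0,0,0],[0,0,0],[0,0,0],[0,0,0],[0,0,0.03],[0,0,0.045],[0,0,0.045]],"twist":[0,0,0,0,0,0,0,0],"hand":[-0.36,-0.36,-0.36,-0.36,-0.36,-0.36,-0.36,-0.36]}'
python3 -m creep '{"dp":[[0.01,0.03,0.045],[0.01,0.03,0.03],[0,0,0],[0,0,0],[0,0,0]],"twist":[0,0,0,0,0],"hand":[-0.36,-0.36,-0.36,-0.36,-0.36]}'
python3 - <<'E'
from h import *
st(); snap('wrist','w27'); snap('top','t3'); crop('t3',150,130,460,270,2.5,'c17'); crop('w27',120,90,400,240,2.8,'c18')
snap('side','s9'); crop('s9',190,90,440,330,2.4,'c19')
E
```

```text
clock: 66.5
eef_pos: [0.4954, 0.3112, 0.1489]
tool_rot: [-3.141, 0.001, 1.431]
force: [0.7, -0.3, -0.1]
finger_gap: 0.684
clock: 67.0
eef_pos: [0.5141, 0.3674, 0.2176]
tool_rot: [-3.14, 0.002, 1.43]
force: [0.1, -0.4, 0.6]
finger_gap: 0.68
{'clock': 67.0, 'eef_pos': [0.5141, 0.3674, 0.2176], 'tool_rot': [-3.1401, 0.0023, 1.4299], 'force': [0.1019, -0.4223, 0.5633], 'finger_gap': 0.6798}
```

View pics/c18.png

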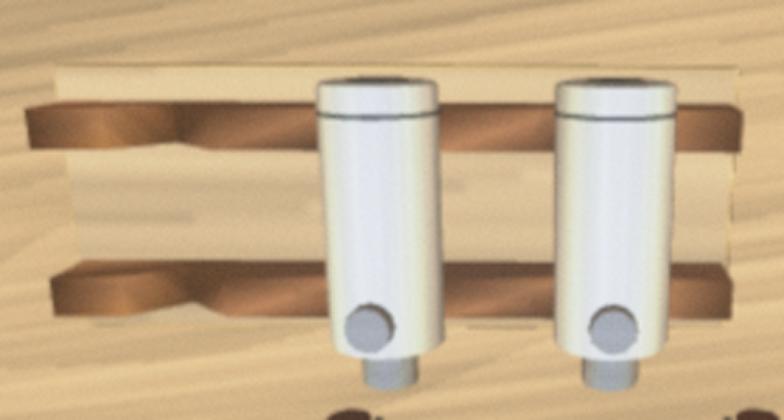

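View pics/c17.png

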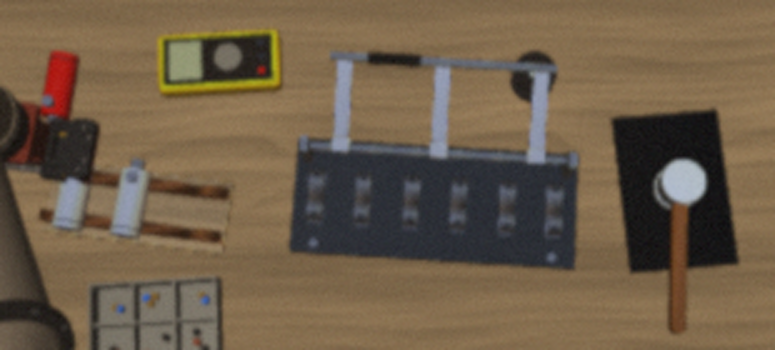

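View pics/c19.png

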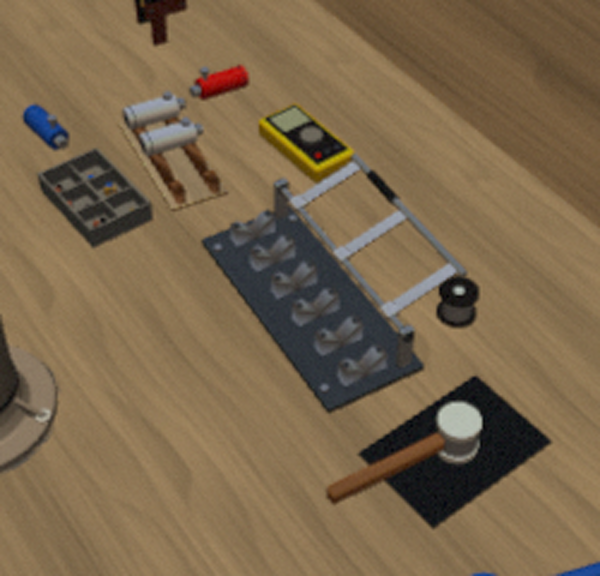

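```bash
python3 - <<'E'
from h import *
Q=lambda a,b,z:pt('w27',120+a/2.8,90+b/2.8,z)
C=np.array([.5003,.3115])
def rk(p):
    d=p[:2]-C;c,s=np.cos(-.143),np.sin(-.143);return np.round([c*d[0]+s*d[1],-s*d[0]+c*d[1]],4)
for n,rear,pin,e in(('A',(378,80),(369,328),((318,105),(438,105),(334,310),(443,310))),('B',(616,82),(613,329),((556,105),(676,105),(557,310),(668,310)))):
    print(n,'rear',rk(Q(*rear,.0663)),'pin home',rk(Q(*pin,.0753)),'pin@0',rk(Q(*pin,.0873)),'axis',[rk((Q(*e[i],.0463)+Q(*e[i+1],.0463))/2) for i in(0,2)])
h=pt('w23',317.5,129.5,.063);print('head',h,'on pad frame',h[:2]-[.511,-.4295])
E
```

```text
A rear [-0.0489  0.0037] pin home [ 0.0284 -0.0013] pin@0 [0.0244 0.001 ] axis [array([-0.0394, -0.0002]), array([0.0313, 0.0002])]
B rear [-0.0485  0.0769] pin home [0.0284 0.077 ] pin@0 [0.0245 0.0764] axis [array([-0.0397,  0.0782]), array([0.031 , 0.0785])]
head [ 0.5115 -0.4296  0.063 ] on pad frame [ 5.e-04 -1.e-04]
```

```bash
python3 - <<'E'
from h import *
print(manip.sign_off())
E
```

```text
the job is handed in; nothing more can be done
None
```

The job is done and handed in at about 67 s of the 210 s allowed; no verdict is reported.

- **What was done:** Only two couplings were present. They were laid in bays 1 and 2, and the frame was swung down over them. Each pin was pressed home with the mallet face, about 20 N against the roughly 10 N needed. The frame was then thrown back, and the couplings went back into the +78 mm and middle cradles. The mallet stands on its pad.
- **Couplings:** Both measure about 4 mm off centre along the cradle and under 1 mm across it.
- **Pins:** In the pictures, both pin heads fit the fully home height and not the height of a pin still standing proud.
- **Frame and mallet:** The frame is at about 2.8 rad and the mallet head is within 1 mm of the pad centre.
- **Bystanders and look-alikes:** They look undisturbed in the pictures; I did not measure them.
- **Off plan:**
  - The mallet had been knocked about 56 mm aside, so I measured it again before gripping it.
  - It also tipped slightly in the grip as each pin bottomed out. I set it down level and regripped it between the two pins.
  - A check press on the lowered frame with the fingers reached 79 N, under the 120 N wrist limit.

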